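Fit out a cabinet door: brackets on studs, turn handle on spindle

ROBOT

A 6-joint arm with a two-finger parallel gripper is mounted at the origin on the work surface. World frame = base frame: x ahead of the robot, y to its left, z up, the work surface at z = 0. Lengths are in m, angles in rad, forces in N, time in s.
With the tool pointing down it reaches from about 0.35 to 1 m from the base axis. Payload 7.1 kg.
Tool frame: the origin (TCP) lies midway between the tips of the shut fingers; the grasp point (between the pads) lies 19 mm behind it; z points along the fingers, y is the line along which they close (so a half turn about z gives the same grasp; the last joint's range is limited). The gripper opens to 85 mm and grips with 20 to 120 N. Pads are 22 mm wide; open, the fingers measure 114 mm over their backs; the gripper's body (76 mm by 85 mm) begins 54 mm behind the grasp point. The pads swing forward as they close: fully open they stand 13 mm farther back than shut.
Start: joints at [-1.336, 0.423, 1.63, -0, 1.089, -0.019], TCP at [0.157, -0.605, 0.231] pointing down, gripper open.
Joint ranges: [-3, 3], [-0.9, 2.11], [0.09, 2.58], [-1.31, 4.45], [0.11, 2.69], [-2.54, 2.54]. Speed limits (rad/s): [2.39, 2.39, 3.01, 3.14, 3.14, 3.14].

INTERFACE

Orientations are given as a unit quaternion [x, y, z, w].
In Python, from rig import robot, cams gives the robot as it stands.
- The arm moves only by the tool step_arm, never from a script. Its argument "targets" is a list of rows, each a list of 4 numbers: the shift along the tool's x, y, z in m, then the turn about the tool's z in degrees. A call has 1 to 20 rows; each row shifts and turns the commanded pose from where the row before left it, along the tool's axes as they then stand; what a row does not reach is not made up. A row lasts 1/12 s, in which the tool goes at most 41.7 mm and 7.16 degrees, less where a joint would pass 70% of its speed; a pose out of reach is approached as far as the arm can. A call is refused whole if a number of a shift passes 0.0417 or a number of a turn 7.16, either way. A call with a gripper value outside its range is refused whole. "hand" is the closure, from 0 (fully open) to 1 (shut), set as the call begins (left out, the last holds). The fingers move at their own pace and stop on an object; "force" is the grip in N (left out, the last holds). Time passes only in rows, so rows that do not move let the fingers close. It gives the time, the measured TCP pose, the force, the opening and the grip force at its end, in the units of the state.
- robot.state(): the state, without advancing time (a new reading comes with each control period).
- cams.snapshot(name): name is "scene" or "top" or "wrist"; returns a dict with "image" (400x640x3 uint8, red, green, blue), "camera_matrix" (3x3 intrinsics, pixels), "distortion" ([k1, k2, p1, p2, k3] as OpenCV has them; the pictures are not rectified), "R" (3x3) and "t" (3): a world point X has camera coordinates R X + t. Camera axes: x right, y down, z forward; pixel columns grow to the right and rows downward; lengths in m; the calibration is good to about 2 mm. A picture is of the moment at which its call begins. There is no depth.
- robot.hand_in(): hands the job in; it is judged then, once.
The state is a dict: "time": time; "joint_positions": joint angles; "joint_vel": joint speeds; "joint_efforts": joint torques, N m; "tool_pos": TCP position; "tcp_rot": TCP orientation; "wrist_force": force on the tool from outside, world axes, zero at the start; "wrist_torque": the same for the moment, N m; "finger_gap": finger opening in m; "finger_force": force on a finger pad.
Only numpy, scipy, OpenCV 4.12 (cv2) and the standard library are available. Lean on these libraries where they do the work, as an engineer would, in place of code of your own. Each camera call takes 0.05 s, during which the arm holds its last target. There are 200 camera calls.

TASK

Fit out the wall cabinet's door that lies inner face up on the bench: hook every loose steel angle bracket onto a stud of its own by tilting its oblong eye past the stud's wide head, and leave it lying flat on the door with the stem through its eye. Also push the black turn handle fully down onto the square spindle with its wing in line with the latch tongue, and turn it until the tongue points straight out over the door's latch edge, the one farthest from the robot. Leave the tin, jar, nut driver and stud finder where they are.

Things in the scene. Friction and masses are not known exactly. Their poses are not given: they have to be found in the camera images.
- door: white melamine door panel, 265 (x) by 320 (y) by 16 mm, fixed, lying on the bench; origin on its underside, z up, x pointing roughly towards the robot; it runs from its latch edge, the one farthest from the robot, at x = -135 mm to x = +130 mm, and y = -160 to +160 mm. Three headed studs stand in a row along y at x = +20 mm, y = -105, 0, +105 mm; the square spindle stands at x = -70 mm, y = 0
- stud0 (a point): y = -105 mm: foot of a headed stud, on the door's upper face (z up, axes as the door's). Stem 12 mm diameter; flat round head 46 mm diameter, 4 mm thick, its underside 24 mm and its top 28 mm above this point. A level eye (40 mm) cannot pass the head: with the bracket tilted about 30 degrees about its y, flange side up, the low -x edge of the eye goes in under one side of the head until near the stem, and then the flange end comes down past the other side
- stud1 (a point): y = 0: the same stud, middle of the row
- stud2 (a point): y = +105 mm: the same stud
- spindle_seat (a point): on the axis of the turning square spindle, on top of its round flange (52 mm diameter, top 25 mm above the bench), where the handle's hub comes to sit. From here the spindle rises 20 mm: 16 mm square for 14 mm, then an 11 mm square tip of 6 mm. The axes turn with the spindle, its sides are parallel to x and y, and the flat steel latch tongue (20 mm wide, 75 mm from the axis to its end, below the flange) points along -x
- spindle (a joint): angle of the spindle, rad: 0 = tongue straight out over the door's latch (far) edge (spindle x = door x), grows counter-clockwise seen from above; limits -0.03 and 1.5; stiff (about 0.06 N m of friction), stays where it is left
- bracket0: steel angle bracket, loose, starting base down on the bench: base plate 5 mm thick, 80 mm wide (y), from x = -33 to +75 mm, with an oblong through eye 40 mm (x) by 56 mm (y). Origin: centre of the eye at the plate's underside; z up out of the plate. The rim beyond the eye at -x is 13 mm wide; at the +x end an upright flange 8 mm thick (x = 67 to 75 mm), 56 mm wide (y), rises to z = 60 mm: take it there, pinching along x. About 0.28 kg. Some brackets may be absent
- bracket1: angle bracket like bracket0; may be absent
- bracket2: angle bracket like bracket0; may be absent
- handle: black plastic turn handle, loose, starting upright on the bench: hub 46 mm square, 26 mm high, with a 18.6 mm square bore 22 mm deep from below (sides parallel to x and y); on top an upright wing 90 mm long (x), 16 mm thick (y), from z = 26 to 60 mm, to grip across its thickness. Origin: centre of the hub's underside, z up. About 0.14 kg
- hook_tin: bystander: open steel tin of hooks, 90 mm diameter, 60 mm high (hooks stick out to 80 mm); origin at its foot
- jam_jar: bystander: glass jar with a silver lid, 70 mm diameter, 90 mm high; origin at its foot
- nut_driver: bystander: blue-handled nut driver, 205 mm long, lying; origin near its middle
- stud_finder: bystander: grey plastic stud finder, 150 by 65 by 28 mm; origin at the centre of its underside
There are look-alikes about, which are no part of the job. Leave any red look-alike of the bracket2 alone.

How it is judged:
At the end, for the whole second after the job is handed in: Every bracket present lies flat on the door (4 mm, 0.09 rad) with a stud's stem through its eye; the handle is fully down on the spindle (3 mm in height, 4 mm sideways), upright, wing within 0.22 rad of the tongue; tongue within 0.14 rad of straight out; all at rest (((x of stud0 in the frame of bracket0 between -0.017 and 0.017 m and y of stud0 in the frame of bracket0 between -0.026 and 0.026 m and z of stud0 in the frame of bracket0 between -0.004 and 0.004 m) or (x of stud1 in the frame of bracket0 between -0.017 and 0.017 m and y of stud1 in the frame of bracket0 between -0.026 and 0.026 m and z of stud1 in the frame of bracket0 between -0.004 and 0.004 m) or (x of stud2 in the frame of bracket0 between -0.017 and 0.017 m and y of stud2 in the frame of bracket0 between -0.026 and 0.026 m and z of stud2 in the frame of bracket0 between -0.004 and 0.004 m)) and angle between each of bracket0, bracket1, bracket2's own z axis and vertical below 0.09 rad and linear speed of each of bracket0, bracket1, bracket2, handle below 0.02 m/s and ((x of stud0 in the frame of bracket1 between -0.017 and 0.017 m and y of stud0 in the frame of bracket1 between -0.026 and 0.026 m and z of stud0 in the frame of bracket1 between -0.004 and 0.004 m) or (x of stud1 in the frame of bracket1 between -0.017 and 0.017 m and y of stud1 in the frame of bracket1 between -0.026 and 0.026 m and z of stud1 in the frame of bracket1 between -0.004 and 0.004 m) or (x of stud2 in the frame of bracket1 between -0.017 and 0.017 m and y of stud2 in the frame of bracket1 between -0.026 and 0.026 m and z of stud2 in the frame of bracket1 between -0.004 and 0.004 m)) and ((x of stud0 in the frame of bracket2 between -0.017 and 0.017 m and y of stud0 in the frame of bracket2 between -0.026 and 0.026 m and z of stud0 in the frame of bracket2 between -0.004 and 0.004 m) or (x of stud1 in the frame of bracket2 between -0.017 and 0.017 m and y of stud1 in the frame of bracket2 between -0.026 and 0.026 m and z of stud1 in the frame of bracket2 between -0.004 and 0.004 m) or (x of stud2 in the frame of bracket2 between -0.017 and 0.017 m and y of stud2 in the frame of bracket2 between -0.026 and 0.026 m and z of stud2 in the frame of bracket2 between -0.004 and 0.004 m)) and z of handle in the frame of spindle_seat between -0.003 and 0.003 m and horizontal distance between handle and spindle_seat below 0.004 m and angle between handle's own z axis and vertical below 0.08 rad and angle between the x axis of handle and the x axis of spindle_seat, either way round below 0.22 rad and value of joint spindle below 0.14 rad); the robot touches nothing.
It fails at once if the hook tin is moved by more than 3 cm (distance of hook_tin from where it was at the start of the episode above 0.03 m).
It fails at once if the jam jar is moved by more than 3 cm (distance of jam_jar from where it was at the start of the episode above 0.03 m).
It fails at once if the nut driver is moved by more than 3 cm (distance of nut_driver from where it was at the start of the episode above 0.03 m).
It fails at once if the stud finder is moved by more than 3 cm (distance of stud_finder from where it was at the start of the episode above 0.03 m).
Of bracket0, bracket1, bracket2 only 2 to 3 are there at a start; the rules pass over those that are not, and their reading is None.
At some moment in a run one of bracket0, bracket1, bracket2, handle may be knocked a few centimetres aside while the robot is not near it.
Once in a run the grip may slacken for a moment while it holds something.
It also fails if it takes over 210 s, if anything falls off the work surface, if the arm or the gripper's body presses on something with over 40 N, if the wrist force passes 120 N, or if a joint passes its speed limit or range.

## Working session

There is one attempt and no reset: what is moved stays moved. The work goes in short steps, Python scripts to look and compute and a tool call to move; the robot and the scene stay as the last step left them, time stands still between calls to the robot, and variables do not carry over. Pictures are saved under pics/ and viewed, at most 14 in all, crops included, and the job is handed in when it is done.

Besides the shell and the picture viewer there is one more tool, called after "Request:" as name(argument=value, ...), one argument or row to a line, values as JSON. step_arm: Moves the arm, as the interface text tells. Its arguments: {"type":"object","properties":{"targets":{"type":"array"},"hand":{"type":"number"},"force":{"type":"number"}},"required":["targets"]}

```bash
mkdir -p pics; ls
cat > h.py <<'E'
import numpy as np, cv2
from rig import robot, cams
def snap(n,f=None):
    s=cams.snapshot(n)
    if f: cv2.imwrite('pics/'+f,s['image'][:,:,::-1])
    return s
def ray(s,uv):
    p=cv2.undistortPoints(np.array([[uv]],float),np.array(s['camera_matrix']),np.array(s['distortion']))[0,0]
    R=np.array(s['R']);t=np.array(s['t'])
    return -R.T@t, R.T@np.array([p[0],p[1],1])
def at(s,uv,z):
    c,d=ray(s,uv); return c+d*(z-c[2])/d[2]
def proj(s,X):
    R=np.array(s['R']);t=np.array(s['t'])
    return cv2.projectPoints(np.array(X,float).reshape(-1,3),cv2.Rodrigues(R)[0],t,np.array(s['camera_matrix']),np.array(s['distortion']))[0][:,0]
E
python3 - <<'E'
from h import *
import pickle
d={n:snap(n,n+'0.png') for n in('scene','top')}
pickle.dump(d,open('d0.pkl','wb'))
for n in d:print(n,-np.array(d[n]['R']).T@np.array(d[n]['t']))
print(robot.state())
E
```

```text
pics
scene [ 1.46448752 -0.15734166  1.17029741]
top [0.31508717 0.05859184 1.19092892]
{'time': 0.1, 'joint_positions': array([-1.33597604e+00,  4.23759602e-01,  1.63061860e+00,  4.67760270e-07,
        1.08857987e+00, -1.90110987e-02]), 'joint_vel': array([ 0.00087539, -0.00202358, -0.00145856, -0.00221817,  0.00063843,
       -0.00034385]), 'joint_efforts': array([ 2.48758133e-04, -5.58425438e+01, -2.82445067e+01, -2.48900437e-05,
        3.08494069e-03,  7.65616733e-06]), 'tool_pos': array([ 0.15685052, -0.60449091,  0.23062445]), 'tcp_rot': array([ 9.91956791e-01,  1.26575113e-01, -7.33184850e-05, -6.78759270e-04]), 'wrist_force': array([-0.0011384 , -0.71870297, -0.43553857]), 'wrist_torque': array([ 0.01027131, -0.01309659, -0.03192524]), 'finger_force': 0.0, 'finger_gap': 0.0851887277577204}
```

View pics/top0.png

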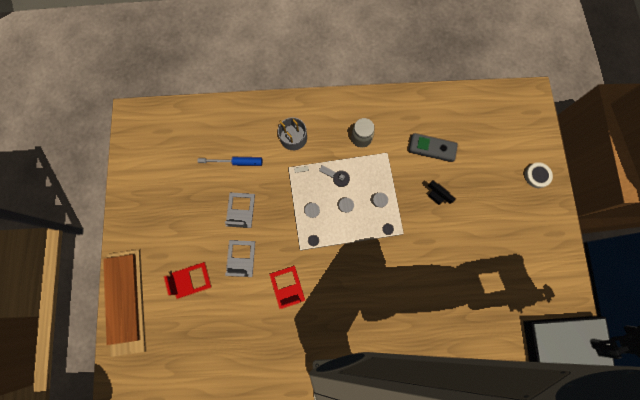

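View pics/scene0.png

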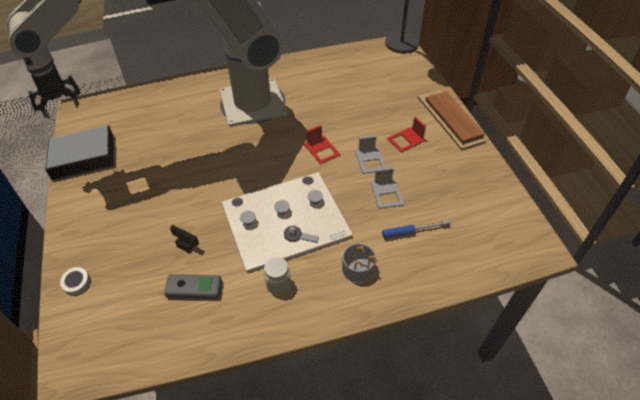

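The grey brackets are at top (240,209) and (240,258), with look-alikes in red at (188,280) and (287,287). The handle is at (437,191), the door studs at (312,210), (346,205), (380,200) and the spindle at (341,178) with its tongue pointing left and up. I choose the two grey brackets and the black winged handle. The white and black roll at (539,175) and the black discs on the door at (313,240) and (388,229) are not handles.

Run:
```python
from h import *
import pickle
d=pickle.load(open('d0.pkl','rb'))
a=d['top']['image'][145:285,220:320];b=d['top']['image'][145:285,270:470]
a=cv2.resize(d['top']['image'][150:285,220:420],None,fx=4,fy=4,interpolation=cv2.INTER_CUBIC)
cv2.imwrite('pics/topc.png',a[:,:,::-1])
b=cv2.resize(d['top']['image'][170:215,410:465],None,fx=7,fy=7,interpolation=cv2.INTER_CUBIC)
c=cv2.resize(d['scene']['image'][215:260,160:215],None,fx=7,fy=7,interpolation=cv2.INTER_CUBIC)
cv2.imwrite('pics/hc.png',np.hstack([b,c])[:,:,::-1])
```

```text
(no output)
```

View pics/topc.png

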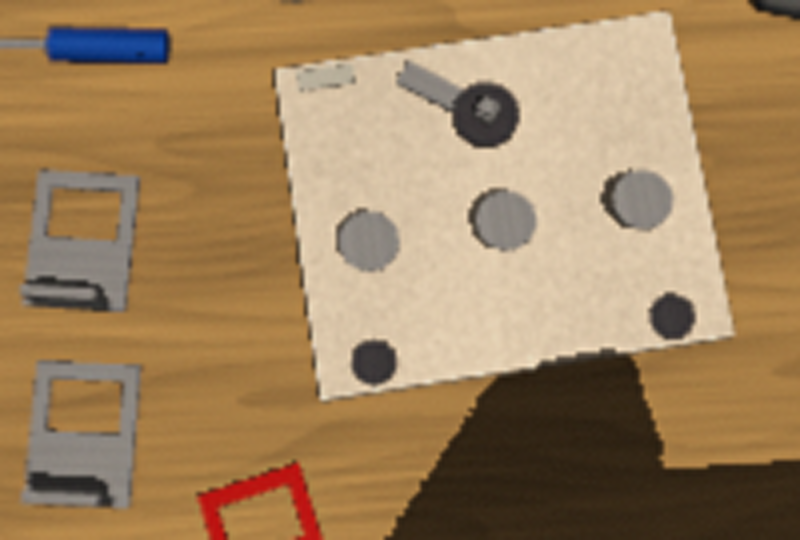

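View pics/hc.png

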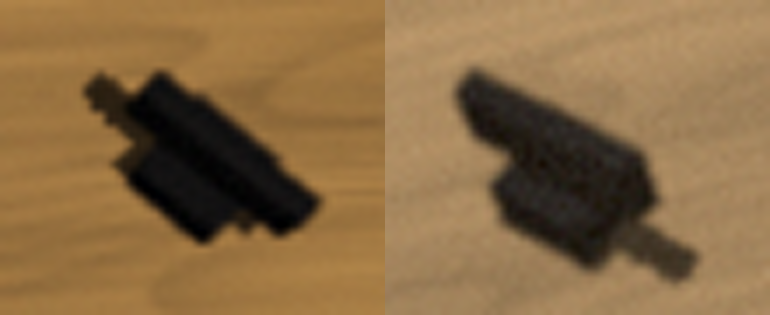

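The crop shows grey eyes with flanges towards the robot; bracket A eye centre at crop (83,214), B at (85,406), and the door corners are clear. The handle is upright with its wing running from upper left to lower right.

```bash
cat > fit.py <<'E'
from h import *
def fit2(src,dst):  # rigid 2d
    src=np.array(src,float);dst=np.array(dst,float)
    a=src-src.mean(0);b=dst-dst.mean(0)
    th=np.arctan2((a[:,0]*b[:,1]-a[:,1]*b[:,0]).sum(),(a*b).sum())
    R=np.array([[np.cos(th),-np.sin(th)],[np.sin(th),np.cos(th)]])
    t=dst.mean(0)-R@src.mean(0)
    return th,t,np.abs(src@R.T+t-dst).max()
E
python3 - <<'E'
from fit import *
import pickle
d=pickle.load(open('d0.pkl','rb'));s=d['top']
c=lambda p,z:at(s,(220+p[0]/4-.4,150+p[1]/4-.4),z)[:2]
eye=[(-.02,.028),(-.02,-.028),(.02,-.028),(.02,.028)]; out=[(-.033,.04),(-.033,-.04),(.075,-.04)]
for n,px in (('A',[(48,187),(123,189),(118,241),(44,239),(38,171),(140,178),(127,310)]),('B',[(50,377),(124,379),(121,436),(45,432),(37,361),(141,366),(129,507)])):
    w=[c(p,.005) for p in px]; print(n,fit2(eye+out,w))
# world x far -> door -x far: x_door = toward robot; th ~ pi
w=[c(p,.016) for p in [(275,69),(668,12),(733,335),(320,400)]]
th,t,e=fit2([(-.135,-.16),(-.135,.16),(.13,.16),(.13,-.16)],w)
R=np.array([[np.cos(th),-np.sin(th)],[np.sin(th),np.cos(th)]])
print('door',th,t,e)
for p in [(.02,-.105),(.02,0),(.02,.105),(-.07,0)]:print(R@p+t)
for p in [(368,241),(503,220),(639,199)]: print('head',c(p,.044))
print('spin',c((486,115),.025),'tongue',c((402,72),.02), 'tip', c((488,108),.045))
h=lambda p,z:at(s,(410+p[0]/7-.4,170+p[1]/7-.4),z)[:2]
a,b=h((143,88),.06),h((300,217),.06);print('wing',a,b,(a+b)/2,np.degrees(np.arctan2(*(b-a)[::-1])),np.linalg.norm(a-b))
print('sc', at(d['scene'],(160+(475-385)/7,215+75/7),.06),at(d['scene'],(160+(645-385)/7,215+158/7),.06))
E
```

```text
A (np.float64(-1.9043093283722405), array([0.58627275, 0.30355123]), np.float64(0.08255955291487721))
B (np.float64(-1.9309775169289556), array([0.43643839, 0.30377011]), np.float64(0.08193005880685489))
door -3.044733736313003 [ 0.57063374 -0.01568197] 0.0016972781325180486
[0.54057319 0.08689173]
[ 0.55072749 -0.01761612]
[ 0.56088178 -0.12212396]
[ 0.64030564 -0.00891244]
head [0.54085942 0.08725352]
head [ 0.55130218 -0.01540867]
head [ 0.56174996 -0.11949915]
spin [ 0.63948158 -0.00905264] tongue [0.67974053 0.05453555] tip [ 0.63939797 -0.00979016]
wing [ 0.60278883 -0.27507681] [ 0.54216987 -0.33584049] [ 0.57247935 -0.30545865] -134.93168814658495 0.08583055440672585
sc [ 0.54570675 -0.33472715  0.06      ] [ 0.60712255 -0.2721535   0.06      ]
```

```bash
cat >> fit.py <<'E'
def pose():
    s=robot.state();q=s['tcp_rot']
    return s,np.array(s['tool_pos']),2*np.arctan2(q[1],q[0])
def go(x,y,z,yaw=None):  # yaw deg of tool x in world
    s,p,w=pose(); d=np.array([x,y,z])-p
    tx=np.array([np.cos(w),np.sin(w),0]);ty=np.array([np.sin(w),-np.cos(w),0])
    sh=1000*np.array([d@tx,d@ty,-d[2]])
    print('now',p.round(4),'yaw',np.degrees(w).round(2),'shift mm',sh.round(1),'turn',None if yaw is None else round(np.degrees(w)-yaw,2),'gap',s['finger_gap'].round(4),'q6',s['joint_positions'].round(2))
eye=[(-.02,-.028),(-.02,.028),(.02,.028),(.02,-.028)]; out=[(-.033,-.04),(-.033,.04),(.075,.04)]
E
python3 - <<'E'
from fit import *
import pickle
d=pickle.load(open('d0.pkl','rb'));s=d['top']
c=lambda p,z:at(s,(220+p[0]/4-.4,150+p[1]/4-.4),z)[:2]
for n,px in (('A',[(48,187),(123,189),(118,241),(44,239),(38,171),(140,178),(127,310)]),('B',[(50,377),(124,379),(121,436),(45,432),(37,361),(141,366),(129,507)])):
    w=[c(p,.005) for p in px]; print(n,fit2(eye+out,w))
go(.574,-.3045,.2,45)
E
```

```text
A (np.float64(3.041048760519098), array([0.58230523, 0.30976339]), np.float64(0.002403957454487571))
B (np.float64(3.046856263064758), array([0.43245812, 0.3101479 ]), np.float64(0.0017091459620912075))Traceback (most recent call last):
  File "<stdin>", line 7, in <module>
  File "fit.py", line 16, in go
    print('now',p.round(4),'yaw',np.degrees(w).round(2),'shift mm',sh.round(1),'turn',None if yaw is None else round(np.degrees(w)-yaw,2),'gap',s['finger_gap'].round(4),'q6',s['joint_positions'].round(2))
                                                                                                                                                ^^^^^^^^^^^^^^^^^^^^^
AttributeError: 'float' object has no attribute 'round'
```

```bash
sed -i "s/s\['finger_gap'\].round(4)/round(s['finger_gap'],4)/" fit.py
python3 -c "
from fit import *
go(.574,-.3045,.2,45)"
```

```text
now [ 0.1569 -0.6045  0.2306] yaw 14.54 shift mm [ 479.1 -185.6   30.6] turn -30.46 gap 0.0852 q6 [-1.34  0.42  1.63  0.    1.09 -0.02]
```

Request:
step_arm(
  targets=[
    [0.03, -0.0116, 0.0019, 0],
    [0.03, -0.0116, 0.0019, 0],
    [0.03, -0.0116, 0.0019, 0],
    [0.03, -0.0116, 0.0019, 0],
    [0.03, -0.0116, 0.0019, 0],
    [0.03, -0.0116, 0.0019, 0],
    [0.03, -0.0116, 0.0019, 0],
    [0.03, -0.0116, 0.0019, 0],
    [0.03, -0.0116, 0.0019, 0],
    [0.03, -0.0116, 0.0019, 0],
    [0.03, -0.0116, 0.0019, 0],
    [0.03, -0.0116, 0.0019, 0],
    [0.03, -0.0116, 0.0019, 0],
    [0.03, -0.0116, 0.0019, 0],
    [0.03, -0.0116, 0.0019, 0],
    [0.029, -0.0116, 0.0019, 0],
  ],
  hand=0,
)

```text
time: 1.43
tool_pos: [0.575, -0.3037, 0.2004]
tcp_rot: [0.992, 0.127, -0.0, -0.0]
wrist_force: [0.2, -1.0, 0.5]
finger_gap: 0.0853
finger_force: 0.0
```

Request:
step_arm(
  targets=[
    [0, 0, 0, -6.1],
    [0, 0, 0, -6.1],
    [0, 0, 0, -6.1],
    [0, 0, 0, -6.1],
    [0, 0, 0, -6.1],
    [0, 0, 0, 0],
    [0, 0, 0, 0],
  ],
)

```text
time: 2.02
tool_pos: [0.5738, -0.3049, 0.2005]
tcp_rot: [0.924, 0.382, -0.0, -0.0]
wrist_force: [-0.4, -0.3, 0.0]
finger_gap: 0.0855
finger_force: 0.0
```

```bash
python3 -c "
from fit import *
go(.574,-.3045,.2,45)
s=snap('wrist'); t=snap('top')
import pickle;pickle.dump((s,t),open('d1.pkl','wb'))
print(proj(s,[.574,-.3045,.06]), -np.array(s['R']).T@np.array(s['t']))
b=cv2.resize(t['image'][145:285,220:420],None,fx=2,fy=2)
cv2.imwrite('pics/w1.png',s['image'][:,:,::-1])
"
```

```text
now [ 0.5738 -0.3049  0.2005] yaw 44.86 shift mm [ 0.4 -0.1  0.5] turn -0.14 gap 0.0855 q6 [-0.51  0.49  1.59  0.    1.05  0.28]
[[319.17548546 187.98269824]] [ 0.6233123  -0.25617085  0.34247785]
```

View pics/w1.png

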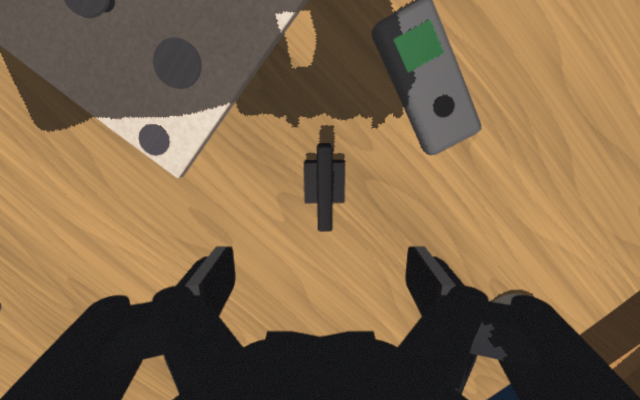

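The wrist view shows the handle's wing centre at (325,187), vertical in the image, so the yaw is right and the position is off by a few mm. No finger shadows it.

```bash
python3 -c "
from fit import *
import pickle;s,t=pickle.load(open('d1.pkl','rb'))
a=at(s,(325,145),.06);b=at(s,(325,230),.06);print(a,b,(a+b)/2)
m=(a+b)/2
go(m[0],m[1],.03,45)"
```

```text
[ 0.60808028 -0.27853254  0.06      ] [ 0.54632463 -0.34054286  0.06      ] [ 0.57720246 -0.3095377   0.06      ]
now [ 0.5739 -0.305   0.2007] yaw 44.88 shift mm [ -0.8   5.6 170.7] turn -0.12 gap 0.0854 q6 [-0.51  0.49  1.59  0.    1.05  0.28]
```

Request:
step_arm(
  targets=[
    [0, 0.004, 0.03, 0],
    [0, 0, 0.03, 0],
    [0, 0, 0.03, 0],
    [0, 0, 0.03, 0],
    [0, 0, 0.025, 0],
    [0, 0, 0.015, 0],
    [0, 0, 0.0107, 0],
    [0, 0, 0, 0],
    [0, 0, 0, 0],
  ],
)

```text
time: 2.87
tool_pos: [0.5772, -0.3081, 0.0306]
tcp_rot: [0.924, 0.383, 0.0, 0.0]
wrist_force: [-0.6, 0.2, 0.9]
finger_gap: 0.0855
finger_force: 0.0
```

Request:
step_arm(
  targets=[
    [0, 0, 0, 0],
    [0, 0, 0, 0],
    [0, 0, 0, 0],
    [0, 0, 0, 0],
    [0, 0, 0, 0],
    [0, 0, 0, 0],
    [0, 0, 0, 0],
    [0, 0, 0, 0],
    [0, 0, 0, 0],
    [0, 0, 0, 0],
  ],
  hand=1,
  force=70,
)

```text
time: 3.7
tool_pos: [0.5773, -0.3081, 0.0309]
tcp_rot: [0.924, 0.383, 0.0, 0.0]
wrist_force: [-0.3, 0.6, 5.8]
finger_gap: 0.0151
finger_force: 69.0
```

Request:
step_arm(
  targets=[
    [0, 0, -0.01, 0],
    [0, 0, -0.02, 0],
    [0, 0, -0.03, 0],
    [0, 0, -0.03, 0],
    [0, 0, -0.01, 0],
    [0, 0, 0, 0],
  ],
)

```text
time: 4.2
tool_pos: [0.5785, -0.3088, 0.1336]
tcp_rot: [0.924, 0.383, 0.002, 0.002]
wrist_force: [0.1, -0.0, -2.0]
finger_gap: 0.015
finger_force: 68.4
```

```bash
python3 -c "
from fit import *
go(.640,-.009,.13,57.6)
s=snap('wrist'); import pickle;pickle.dump(s,open('d2.pkl','wb'))
cv2.imwrite('pics/w2.png',s['image'][:,:,::-1])
"
```

```text
now [ 0.5785 -0.3088  0.1336] yaw 45.04 shift mm [ 255.6 -168.3    3.6] turn -12.56 gap 0.015 q6 [-0.51  0.58  1.62 -0.    0.93  0.28]
```

View pics/w2.png

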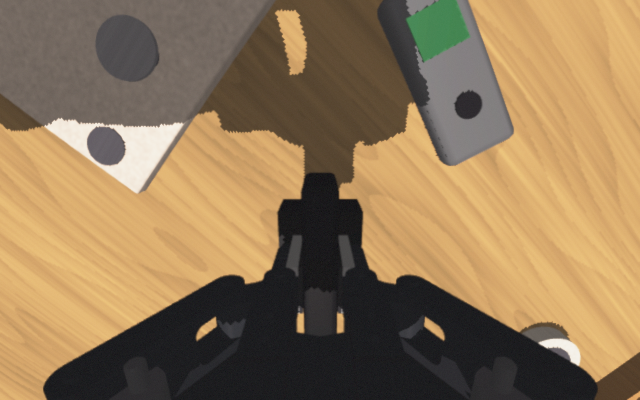

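The handle is held with its wing centred between the fingers, the far wing end at (320,173).

```bash
python3 -c "
from fit import *
import pickle;s=pickle.load(open('d2.pkl','rb'))
_,p,w=pose()
tx=np.array([np.cos(w),np.sin(w)]);ty=np.array([np.sin(w),-np.cos(w)])
for uv,z in (((320,173),.163),((320,199),.129)):
  a=at(s,uv,z)[:2]-p[:2]; print(a@tx,a@ty)
"
```

```text
0.0483453608771911 0.0016546187624455996
0.028111228271669755 0.0018963032202050643
```

Request:
step_arm(
  targets=[
    [0.008, -0.005, 0, 0],
    [0.018, -0.012, 0, 0],
    [0.018, -0.012, 0, 0],
    [0.018, -0.012, 0, 0],
    [0.018, -0.012, 0, 0],
    [0.018, -0.012, 0, 0],
    [0.018, -0.012, 0, 0],
    [0.018, -0.012, 0, 0],
    [0.018, -0.012, 0, 0],
    [0.018, -0.012, 0, 0],
    [0.018, -0.012, 0, 0],
    [0.018, -0.012, 0, 0],
    [0.018, -0.012, 0, 0],
    [0.018, -0.012, 0, 0],
    [0.0136, -0.0073, 0, 0],
    [0, 0, 0.015, -4],
    [0, 0, 0.015, -4],
    [0, 0, 0.01, -4.5],
    [0, 0, 0, 0],
    [0, 0, 0, 0],
  ],
)

```text
time: 5.92
tool_pos: [0.6371, -0.0078, 0.0885]
tcp_rot: [0.877, 0.48, -0.002, -0.001]
wrist_force: [-0.1, 0.6, -0.9]
finger_gap: 0.015
finger_force: 68.3
```

```bash
python3 -c "
from fit import *
import pickle;d=pickle.load(open('d0.pkl','rb'))
go(.640,-.009,.09,57.6)
s=snap('scene');t=snap('top'); pickle.dump((s,t),open('d3.pkl','wb'))
f=lambda i:cv2.resize(i[190:270,250:350],None,fx=4,fy=4,interpolation=cv2.INTER_CUBIC)
g=lambda i:cv2.resize(i[140:210,290:390],None,fx=4,fy=4,interpolation=cv2.INTER_CUBIC)
im=np.vstack([np.hstack([f(d['scene']['image']),f(s['image'])]),np.hstack([g(d['top']['image']),g(t['image'])])])
cv2.imwrite('pics/s3.png',im[:600,:,::-1])
"
```

```text
now [ 0.6371 -0.0078  0.0885] yaw 57.42 shift mm [ 0.5  3.1 -1.5] turn -0.18 gap 0.015 q6 [-0.03  0.62  1.68 -0.    0.85  0.54]
```

View pics/s3.png

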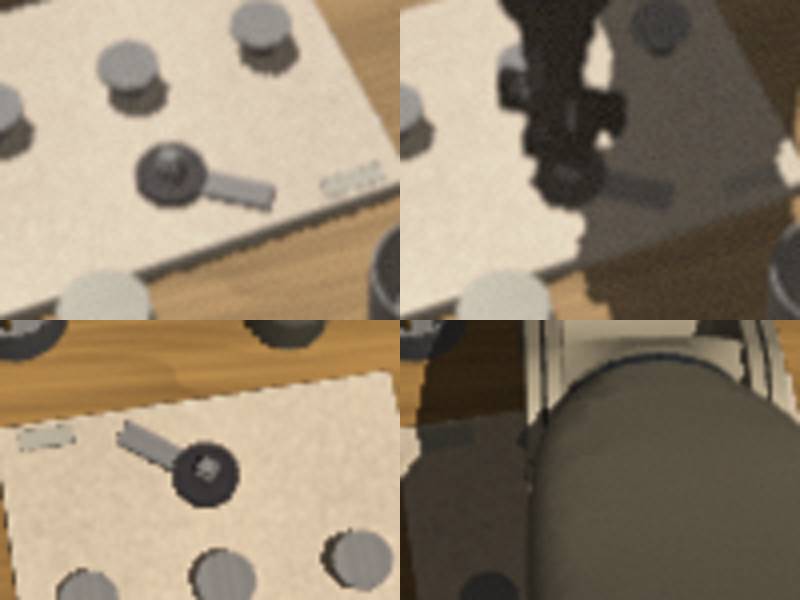

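The scene crop shows the handle hovering behind the flange (570,175 in the montage), and the top view is hidden by the arm. I'll brighten the views once.

```bash
python3 -c "
from fit import *
import pickle;s,t=pickle.load(open('d3.pkl','rb'))
w=snap('wrist');pickle.dump(w,open('d4.pkl','wb'))
G=lambda i:(255*(i/255.)**.4).astype(np.uint8)
a=cv2.resize(G(s['image'])[200:250,270:315],(400,444),interpolation=cv2.INTER_CUBIC)
b=cv2.resize(G(w['image'])[120:320,230:410],(400,444),interpolation=cv2.INTER_CUBIC)
cv2.imwrite('pics/s4.png',np.hstack([a,b])[:,:,::-1])
_,p,yw=pose();print(p,yw)
"
```

```text
[ 0.63868048 -0.00810492  0.09056752] 1.0024902080718192
```

View pics/s4.png

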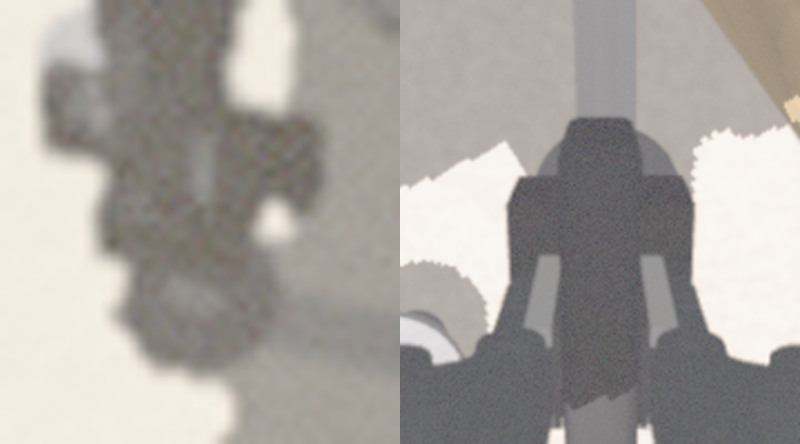

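The wrist view shows the tongue (605,60) in line with the wing (604,118), and the flange's far rim at (606,127).

```bash
python3 -c "
from fit import *
import pickle;s=pickle.load(open('d4.pkl','rb'))
p=np.array([.63868,-.0081]);w=1.0025
tx=np.array([np.cos(w),np.sin(w)]);ty=np.array([np.sin(w),-np.cos(w)])
f=lambda u,v,z:(lambda a:(round(a@tx*1000,1),round(a@ty*1000,1)))(at(s,(230+(u-400)/2.222,120+v/2.22),z)[:2]-p)
print('flange far',f(606,127,.025),'L',f(541,165,.025),'R',f(673,165,.025))
print('wing far',f(604,118,.1197),'hub far',f(601,177,.0857),'hub L/R',f(517,177,.0857),f(686,177,.0857))
print('tongue',f(605,5,.02),f(605,110,.02))
go(.640,-.009,.09)
"
```

```text
flange far (np.float64(26.7), np.float64(2.3)) L (np.float64(13.8), np.float64(-19.3)) R (np.float64(13.8), np.float64(24.5))
wing far (np.float64(47.8), np.float64(0.9)) hub far (np.float64(27.2), np.float64(0.4)) hub L/R (np.float64(27.2), np.float64(-19.4)) (np.float64(27.1), np.float64(20.5))
tongue (np.float64(65.2), np.float64(1.9)) (np.float64(31.4), np.float64(2.0))
now [ 0.6387 -0.0081  0.0906] yaw 57.44 shift mm [-0.   1.6  0.6] turn None gap 0.0152 q6 [-0.03  0.62  1.68 -0.    0.85  0.54]
```

Request:
step_arm(
  targets=[
    [-0.0025, 0.0008, 0.005, 0],
    [0, 0, 0.005, 0],
    [0, 0, 0, 0],
    [0, 0, 0, 0],
    [0, 0, 0, 0],
    [0, 0, 0, 0],
  ],
)

```text
time: 6.57
tool_pos: [0.6378, -0.0106, 0.0804]
tcp_rot: [0.877, 0.481, 0.0, 0.0]
wrist_force: [0.2, -0.1, -1.3]
finger_gap: 0.0145
finger_force: 68.3
```

```bash
python3 -c "
from fit import *
go(.63868-.0025*.539+.0016*.842,-.0081-.0025*.842-.0016*.539,.056,57.5)"
```

```text
now [ 0.6378 -0.0106  0.0804] yaw 57.53 shift mm [ 0.1  1.  24.4] turn 0.03 gap 0.0145 q6 [-0.04  0.63  1.68  0.    0.83  0.53]
```

Request:
step_arm(
  targets=[
    [0, 0.001, 0.004, 0],
    [0, 0, 0.004, 0],
    [0, 0, 0.002, 0],
    [0, 0, 0, 0],
    [0, 0, 0, 0],
  ],
)

```text
time: 6.98
tool_pos: [0.6402, -0.0104, 0.0708]
tcp_rot: [0.877, 0.481, 0.002, 0.0]
wrist_force: [3.6, 4.1, 2.4]
finger_gap: 0.015
finger_force: 69.2
```

Request:
step_arm(
  targets=[
    [0.0015, 0, 0.0, 0],
    [0, 0, 0, 0],
    [0, 0, 0, 0],
  ],
)

```text
time: 7.23
tool_pos: [0.6395, -0.0096, 0.07]
tcp_rot: [0.877, 0.481, 0.0, -0.0]
wrist_force: [1.9, 2.9, -0.5]
finger_gap: 0.0146
finger_force: 69.1
```

Request:
step_arm(
  targets=[
    [0, 0, 0.002, 0],
    [0, 0, 0.002, 0],
    [0, 0, 0.0, 0],
    [0, 0, 0, 0],
  ],
)

```text
time: 7.57
tool_pos: [0.6399, -0.0098, 0.0693]
tcp_rot: [0.877, 0.481, 0.001, 0.0]
wrist_force: [-6.2, 1.8, 25.7]
finger_gap: 0.0147
finger_force: 73.0
```

Request:
step_arm(
  targets=[
    [0, 0, -0.004, 0],
    [0.0035, 0, 0, 0],
    [0, 0, 0, 0],
    [0, 0, 0, 0],
  ],
)

```text
time: 7.9
tool_pos: [0.6406, -0.007, 0.0694]
tcp_rot: [0.876, 0.481, -0.001, -0.0]
wrist_force: [-1.0, 0.1, -0.7]
finger_gap: 0.015
finger_force: 69.0
```

Request:
step_arm(
  targets=[
    [0, 0, 0.002, 0],
    [0, 0, 0.002, 0],
    [0, 0, 0.002, 0],
    [0, 0, 0, 0],
    [0, 0, 0, 0],
  ],
)

```text
time: 8.32
tool_pos: [0.6409, -0.007, 0.0637]
tcp_rot: [0.877, 0.481, -0.0, -0.0]
wrist_force: [-0.8, 0.1, -0.9]
finger_gap: 0.0146
finger_force: 69.0
```

Request:
step_arm(
  targets=[
    [0, 0, 0.002, 0],
    [0, 0, 0.002, 0],
    [0, 0, 0.002, 0],
    [0, 0, 0.001, 0],
    [0, 0, 0, 0],
    [0, 0, 0, 0],
  ],
)

```text
time: 8.82
tool_pos: [0.6412, -0.0069, 0.0571]
tcp_rot: [0.877, 0.481, -0.0, -0.0]
wrist_force: [-0.2, -0.4, -1.3]
finger_gap: 0.0148
finger_force: 69.0
```

Request:
step_arm(
  targets=[
    [0, 0, 0.001, 0],
    [0, 0, 0.001, 0],
    [0, 0, 0, 0],
    [0, 0, 0, 0],
  ],
)

```text
time: 9.15
tool_pos: [0.6414, -0.0069, 0.0558]
tcp_rot: [0.877, 0.481, 0.0, 0.0]
wrist_force: [-1.9, -0.3, 5.2]
finger_gap: 0.0149
finger_force: 69.7
```

Request:
step_arm(
  targets=[
    [0, 0.00015, 0, 4],
    [0, 0.00015, 0, 4],
    [0, 0.00015, 0, 4],
    [0, 0.00015, 0, 4],
    [0, 0.00015, 0, 4],
    [0, 0.00015, 0, 4],
    [0, 0.00015, 0, 4],
    [0, 0.00015, 0, 4],
    [0, 0.00015, 0, 4],
    [0, 0.00015, 0, 4],
    [0, 0.00015, 0, 4],
    [0, 0.00015, 0, 4],
    [0, 0.00015, 0, 4],
    [0, 0, 0, 4],
    [0, 0, 0, 3],
    [0, 0, 0, 2],
    [0, 0, 0, 1],
    [0, 0, 0, 0],
    [0, 0, 0, 0],
  ],
)

```text
time: 10.73
tool_pos: [0.643, -0.0087, 0.0558]
tcp_rot: [0.999, -0.038, 0.001, 0.0]
wrist_force: [0.9, -1.2, 5.6]
finger_gap: 0.0149
finger_force: 70.0
```

```bash
python3 -c "
from fit import *
go(.642,-.009,.056,5.5);print(robot.state()['wrist_torque'])
w=snap('wrist');import pickle;pickle.dump(w,open('d5.pkl','wb'))
G=lambda i:(255*(i/255.)**.5).astype(np.uint8)
cv2.imwrite('pics/s5.png',G(w['image'])[:,:,::-1])"
```

```text
now [ 0.643  -0.0087  0.0558] yaw -4.41 shift mm [-1.   0.4 -0.2] turn -9.91 gap 0.0149 q6 [-0.03  0.67  1.67 -0.    0.79  1.62]
[-0.18677988 -0.00411608 -0.0163118 ]
```

View pics/s5.png

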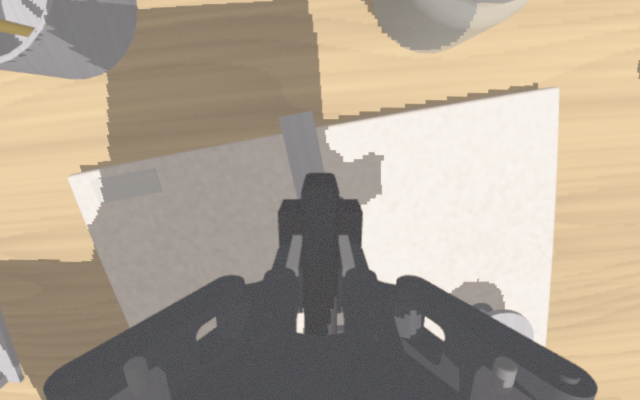

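The tongue, (297,114) to (308,190), is perpendicular to the door's far edge. I now turn the wing back within the bore's play and release.

Request:
step_arm(
  targets=[
    [0, 0, 0, -3],
    [0, 0, 0, -3],
    [0, 0, 0, -3],
    [0, 0, 0, 0],
    [0, 0, 0, 0],
  ],
)

```text
time: 11.2
tool_pos: [0.6429, -0.0084, 0.0558]
tcp_rot: [0.999, 0.04, 0.001, -0.0]
wrist_force: [0.1, 0.3, 6.1]
finger_gap: 0.0153
finger_force: 70.1
```

Request:
step_arm(
  targets=[
    [0, 0, 0, 0],
    [0, 0, 0, 0],
    [0, 0, 0, 0],
    [0, 0, 0, 0],
    [0, 0, 0, 0],
    [0, 0, 0, 0],
    [0, 0, 0, 0],
  ],
  hand=0,
)

```text
time: 11.78
tool_pos: [0.6422, -0.0085, 0.0551]
tcp_rot: [0.999, 0.04, -0.0, -0.0]
wrist_force: [1.2, -0.1, 0.0]
finger_gap: 0.0854
finger_force: 0.0
```

Request:
step_arm(
  targets=[
    [0, 0, -0.01, 0],
    [0, 0, -0.02, 0],
    [0, 0, -0.03, 0],
    [0, 0, -0.03, 0],
    [0, 0, -0.03, 0],
    [0, 0, -0.03, 0],
    [0, 0, 0, 0],
  ],
)

```text
time: 12.37
tool_pos: [0.6459, -0.0086, 0.2129]
tcp_rot: [0.999, 0.04, 0.006, 0.0]
wrist_force: [0.9, -0.2, -0.3]
finger_gap: 0.0854
finger_force: 0.0
```

```bash
python3 -c "
from fit import *
go(.582,.31,.2,-5.7)
w=snap('wrist');t=snap('top');import pickle;pickle.dump((w,t),open('d6.pkl','wb'))
G=lambda i:(255*(i/255.)**.5).astype(np.uint8)
a=G(w['image'])[20:300,150:510]
b=cv2.resize(t['image'][180:290,150:290],(357,280),interpolation=cv2.INTER_CUBIC)
cv2.imwrite('pics/s6.png',np.hstack([a,b])[:,:,::-1])"
```

```text
now [ 0.6459 -0.0086  0.2129] yaw 4.54 shift mm [ -38.5 -322.7   12.9] turn 10.24 gap 0.0854 q6 [-0.03  0.47  1.6   0.    1.06  1.46]
```

View pics/s6.png

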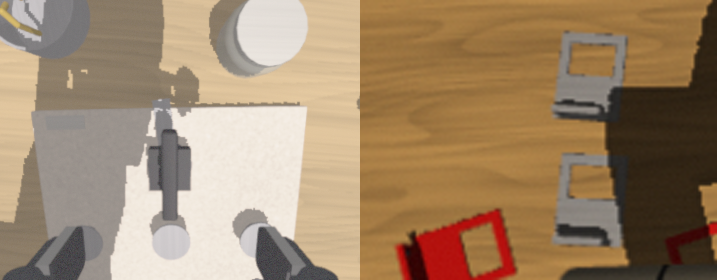

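Handle and tongue point straight out over the far edge. The brackets have not moved (top crop, eyes at (592,57) and (590,180)), so I go on to bracket A.

Request:
step_arm(
  targets=[
    [-0.0064, -0.0197, 0.003, 0],
    [-0.0064, -0.0197, 0.003, 0],
    [-0.0064, -0.0197, 0.003, 0],
    [-0.0064, -0.0197, 0.003, 0],
    [-0.0064, -0.0197, 0.003, 0],
    [-0.0064, -0.0197, 0.003, 0],
    [-0.0064, -0.0197, 0.003, 0],
    [-0.0064, -0.0197, 0.003, 0],
    [-0.0064, -0.0197, 0.003, 0],
    [-0.0064, -0.0197, 0.003, 0],
    [-0.0064, -0.0197, 0.003, 0],
    [-0.0064, -0.0197, 0.003, 0],
    [-0.0064, -0.0197, 0.003, 0],
    [-0.0064, -0.0197, 0.003, 0],
    [-0.0064, -0.0197, 0.003, 0],
    [-0.0064, -0.0197, 0.003, 3],
    [-0.0064, -0.0197, 0.003, 4],
    [0, 0, 0, 3.2],
    [0, 0, 0, 0],
    [0, 0, 0, 0],
  ],
)

```text
time: 14.13
tool_pos: [0.5074, 0.3168, 0.1531]
tcp_rot: [0.999, -0.048, -0.001, 0.001]
wrist_force: [-0.9, 0.8, -0.7]
finger_gap: 0.0856
finger_force: 0.0
```

```bash
python3 -c "
from fit import *
w=snap('wrist');import pickle;pickle.dump(w,open('d7.pkl','wb'))
print(pose()[1:])
cv2.imwrite('pics/s7.png',w['image'][:,:,::-1])
go(.5117,.3169,.036,-5.76)
b=np.array([np.cos(3.041),np.sin(3.041)]);e=np.array([.5823,.3098]);n=np.array([-b[1],b[0]])
for x,y,z in [(71,-28,60),(71,28,60),(-20,-28,5),(-20,28,5)]: print(proj(w,[*(e+b*x/1000+n*y/1000),z/1000]))
"
```

```text
(array([0.50779507, 0.31653274, 0.15339606]), np.float64(-0.0970308794311961))
now [0.5078 0.3165 0.1534] yaw -5.56 shift mm [  3.9  -0.7 117.4] turn 0.2 gap 0.0854 q6 [ 0.54  0.48  1.74 -0.    0.92  2.21]
[[284.99773601 197.50822138]]
[[351.72460707 197.71169053]]
[[288.99350635  88.55668128]]
[[348.53133795  88.80405975]]
```

View pics/s7.png

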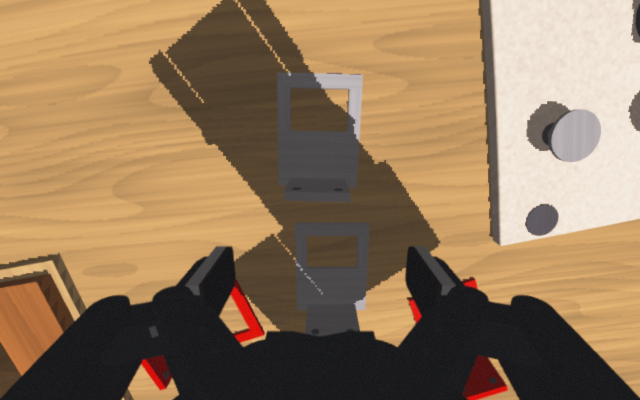

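The view matches the predictions: A's flange edge at (285–350,198) and eye top at v=88. Next I descend and grip along y with light force.

Request:
step_arm(
  targets=[
    [0.004, 0, 0.02, 0],
    [0, -0.0007, 0.025, 0],
    [0, 0, 0.025, 0],
    [0, 0, 0.02, 0],
    [0, 0, 0.015, 0],
    [0, 0, 0.01, 0],
    [0, 0, 0.002, 0],
    [0, 0, 0, 0],
    [0, 0, 0, 0],
  ],
)

```text
time: 14.93
tool_pos: [0.5129, 0.3175, 0.0379]
tcp_rot: [0.999, -0.049, 0.0, -0.0]
wrist_force: [-0.0, 0.7, -0.5]
finger_gap: 0.0854
finger_force: 0.0
```

Request:
step_arm(
  targets=[
    [0, 0, 0, 0],
    [0, 0, 0, 0],
    [0, 0, 0, 0],
    [0, 0, 0, 0],
    [0, 0, 0, 0],
    [0, 0, 0, 0],
    [0, 0, 0, 0],
    [0, 0, 0, 0],
  ],
  hand=1,
  force=20,
)

```text
time: 15.6
tool_pos: [0.5129, 0.3178, 0.0384]
tcp_rot: [0.999, -0.049, 0.001, -0.0]
wrist_force: [-1.1, -0.6, 6.2]
finger_gap: 0.0553
finger_force: 20.9
```

Request:
step_arm(
  targets=[
    [0, 0, -0.01, 0],
    [0, 0, -0.01, 0],
    [0, 0, -0.01, 0],
    [0, 0, -0.01, 0],
    [0, 0, -0.01, 0],
    [0, 0, 0, 0],
    [0, 0, 0, 0],
  ],
)

```text
time: 16.18
tool_pos: [0.5128, 0.3177, 0.0883]
tcp_rot: [0.999, -0.049, 0.001, -0.001]
wrist_force: [-0.3, -0.4, -4.0]
finger_gap: 0.0553
finger_force: 23.3
```

```bash
python3 -c "
from fit import *
w=snap('wrist');s=snap('scene');import pickle;pickle.dump((w,s),open('d8.pkl','wb'))
print(pose()[1:])
a=w['image'][20:320,200:440]
b=cv2.resize(s['image'][110:230,330:450],(480,480),interpolation=cv2.INTER_CUBIC)[:300*2]
a=cv2.resize(a,(320,400));b=b[:400]
cv2.imwrite('pics/s8.png',np.hstack([a,b])[:,:,::-1])
"
```

```text
(array([0.51200951, 0.31725198, 0.08703084]), np.float64(-0.09871812366184776))
```

View pics/s8.png

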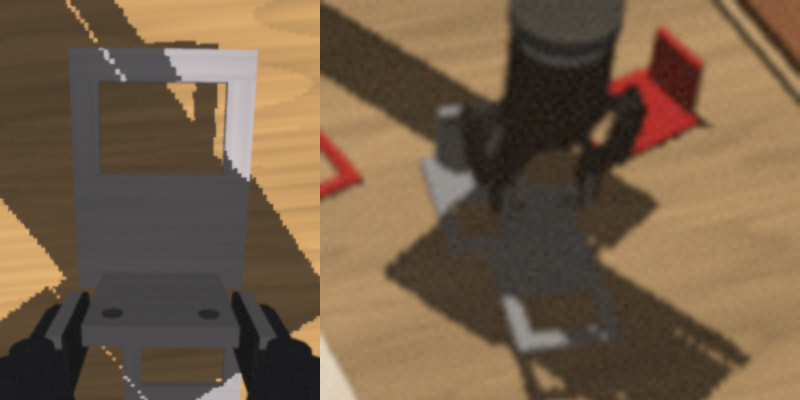

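The bracket is held by its flange; the far rim corners are at (68,50) and (258,50) and the eye at (98–228,82–175). I'll get its tilt by PnP.

```bash
cat >> fit.py <<'E'
def pnp(s,obj,px):
    K=np.array(s['camera_matrix']);D=np.array(s['distortion'])
    ok,r,t=cv2.solvePnP(np.array(obj,float),np.array(px,float),K,D)
    R=np.array(s['R']);Rc=cv2.Rodrigues(r)[0]
    W=R.T@Rc; p=R.T@(t[:,0]-np.array(s['t']))
    e=np.abs(cv2.projectPoints(np.array(obj,float),r,t,K,D)[0][:,0]-px).max()
    print('eye pos',p.round(4),'yaw',np.degrees(np.arctan2(W[1,0],W[0,0])).round(1),'tilt(-x low +)',np.degrees(np.arcsin(W[2,0])).round(1),'err px',e.round(1))
    return p,W
T5=[(-.033,-.04,.005),(-.033,.04,.005),(-.02,-.028,.005),(-.02,.028,.005),(.02,.028,.005),(.02,-.028,.005)]
E
python3 -c "
from fit import *
import pickle;w,s=pickle.load(open('d8.pkl','rb'))
px=[(200+u/1.3333,20+v/1.3333) for u,v in [(68,50),(258,50),(98,82),(228,80),(222,174),(98,176)]]
pnp(w,T5,px)
pnp(w,T5+[(.067,-.028,.06),(.067,.028,.06)],px+[(200+u/1.3333,20+v/1.3333) for u,v in [(82,325),(240,325)]])
print(robot.state()['wrist_torque'])
"
```

```text
eye pos [0.5819 0.3096 0.049 ] yaw 174.0 tilt(-x low +) 3.0 err px 1.3
eye pos [0.5821 0.3094 0.0471] yaw 174.2 tilt(-x low +) 0.3 err px 1.9
[-0.01262021  0.12175083  0.02429094]
```

Request:
step_arm(
  targets=[
    [0, 0, 0, 0],
    [0, 0, 0, 0],
    [0, 0, 0, 0],
    [0, 0, 0, 0],
  ],
  hand=0.4,
  force=20,
)

```text
time: 16.62
tool_pos: [0.5121, 0.3173, 0.0868]
tcp_rot: [0.999, -0.049, -0.0, 0.0]
wrist_force: [-0.3, 1.0, -3.3]
finger_gap: 0.0553
finger_force: 23.3
```

Request:
step_arm(
  targets=[
    [0, 0, 0, 0],
    [0, 0, 0, 0],
    [0, 0, 0, 0],
  ],
  hand=0.37,
)

```text
time: 16.87
tool_pos: [0.5123, 0.3174, 0.0872]
tcp_rot: [0.999, -0.049, -0.0, 0.0]
wrist_force: [0.9, -0.6, -3.5]
finger_gap: 0.055
finger_force: 23.3
```

```bash
python3 -c "
from fit import *
s=robot.state();print(s['wrist_torque'],s['tool_pos'],s['finger_force'],s['wrist_force'])"
```

```text
[-0.00559465  0.05940567 -0.00498235] [0.51232628 0.31739223 0.08715424] 23.271485567092896 [ 0.9254078  -0.60128721 -3.52314258]
```

Request:
step_arm(
  targets=[
    [0, 0, 0, 0],
    [0, 0, 0, 0],
  ],
  hand=0.355,
)

```text
time: 17.03
tool_pos: [0.5123, 0.3174, 0.0872]
tcp_rot: [0.999, -0.049, 0.0, 0.0]
wrist_force: [-0.7, 0.6, -3.4]
finger_gap: 0.0554
finger_force: 23.3
```

Request:
step_arm(
  targets=[
    [0, 0, 0, 0],
    [0, 0, 0, 0],
  ],
  hand=0.345,
)

```text
time: 17.2
tool_pos: [0.5127, 0.3176, 0.0875]
tcp_rot: [0.999, -0.049, 0.0, -0.0]
wrist_force: [-0.2, -0.3, 0.0]
finger_gap: 0.0561
finger_force: 0.0
```

```bash
cat > seg.py <<'E'
from fit import *
from scipy.optimize import minimize
from scipy.spatial.transform import Rotation as Rn
# model: plate (with eye) on top face; align with low-saturation mask by edge sampling
def mask(s):
    hsv=cv2.cvtColor(s['image'],cv2.COLOR_RGB2HSV); return (hsv[:,:,1]<75).astype(float)
def pts():
    n=np.linspace; P=[];N=[]
    for x0,y0,x1,y1,nx,ny in [(-.033,-.04,-.033,.04,-1,0),(-.033,-.04,.06,-.04,0,-1),(-.033,.04,.06,.04,0,1),(-.02,-.028,-.02,.028,1,0),(.02,-.028,.02,.028,-1,0),(-.02,-.028,.02,-.028,0,1),(-.02,.028,.02,.028,0,-1)]:
        k=25
        for a in n(.06,.94,k): P.append((x0+a*(x1-x0),y0+a*(y1-y0),.005));N.append((nx,ny,0))
    return np.array(P),np.array(N)
P,N=pts()
def score(s,m,pose):  # pose: x,y,z,yaw,tilt
    x,y,z,yaw,tilt=pose
    R=Rn.from_euler('ZY',[yaw,-tilt]).as_matrix();tot=0
    for d in (.0015,.004):
        for sg in (1,-1):
            uv=proj(s,(P+sg*d*N)@R.T+[x,y,z])
            v=cv2.remap(m.astype(np.float32),uv[:,0].astype(np.float32)[None],uv[:,1].astype(np.float32)[None],cv2.INTER_LINEAR)[0]
            tot+=-sg*v.mean()
    return tot/2   # 1 = perfect
def fitb(s,p0,fix=()):
    m=cv2.GaussianBlur(mask(s),(0,0),1.0);p0=np.array(p0,float);sc=np.array([.006,.006,.006,.05,.12])
    free=[i for i in range(5) if i not in fix];best=None
    for k in range(6):
        rng=np.random.default_rng(k)
        def f(q):
            p=p0.copy();p[free]+=q*sc[free];return -score(s,m,p)
        q0=rng.normal(size=len(free))*(k>0)
        r=minimize(f,q0,method='Nelder-Mead',options=dict(initial_simplex=np.vstack([q0,q0+np.eye(len(free))*1.5]),maxiter=400))
        if best is None or r.fun<best.fun:best=r
    p=p0.copy();p[free]+=best.x*sc[free]
    print('fit xyz mm',(p[:3]*1000).round(1),'yaw',np.degrees(p[3]).round(1),'tilt',np.degrees(p[4]).round(1),'score',-best.fun.round(3));return p
E
python3 -c "
from seg import *
import pickle;w,s=pickle.load(open('d8.pkl','rb'))
fitb(w,[.5821,.3094,.047,3.04,0])
w=snap('wrist');pickle.dump(w,open('d9.pkl','wb'))
print(robot.state()['finger_force'],pose()[1])
for t in (0,.3,.55):
  fitb(w,[.5821,.3094,.0+.05*(t>0),3.04,t])
fitb(w,[.5821,.3094,.0,3.04,0],fix=(2,4))
"
```

```text
fit xyz mm [582.4 309.4  47. ] yaw 173.7 tilt 1.2 score 0.973
0.0 [0.51270394 0.31764284 0.08760956]
fit xyz mm [578.4 311.2   3.2] yaw 175.2 tilt 15.8 score 0.353
fit xyz mm [575.9 321.2  76.5] yaw 174.7 tilt -3.0 score 0.274
fit xyz mm [575.7 321.1  75. ] yaw 174.4 tilt 1.9 score 0.274
fit xyz mm [579.2 311.1   0. ] yaw 175.3 tilt 0.0 score 0.295
```

```bash
python3 -c "
from seg import *
import pickle;w=pickle.load(open('d9.pkl','rb'))
s=snap('scene');pickle.dump((w,s),open('d9.pkl','wb'))
a=cv2.resize(w['image'][:330,150:490],(400,388))
b=cv2.resize(s['image'][110:226,330:450],(400,388),interpolation=cv2.INTER_CUBIC)
cv2.imwrite('pics/s9.png',np.hstack([a,b])[:,:,::-1])
"
```

```text
(no output)
```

View pics/s9.png

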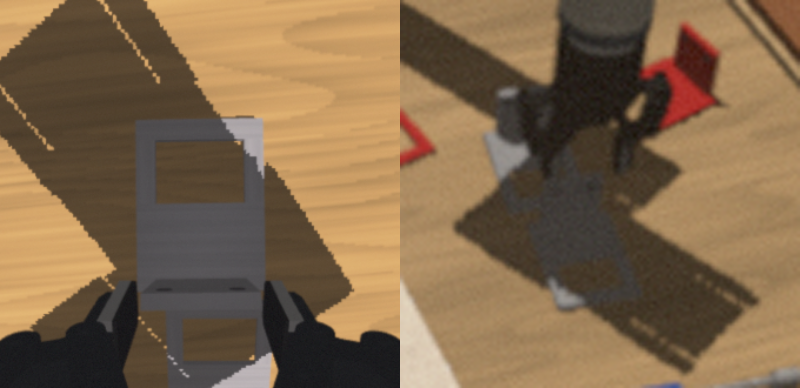

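The bracket still lies base down, eye at (155–246,140–203), apparently back on the bench.

```bash
python3 -c "
from seg import *
import pickle;w,s=pickle.load(open('d9.pkl','rb'))
px=[(150+u*.85,v*.85) for u,v in [(136,121),(264,118),(155,140),(246,140),(245,203),(155,203)]]
p,W=pnp(w,T5,px)
fitb(w,[p[0],p[1],p[2],3.04,0])
fitb(w,[p[0],p[1],0,3.04,0],fix=(2,4))
w=snap('wrist');print(robot.state()['tool_pos']);fitb(w,[p[0],p[1],0,3.04,0],fix=(2,4))
fitb(w,[p[0],p[1],0,3.04,0])
pickle.dump(w,open('d10.pkl','wb'))
"
```

```text
eye pos [0.5603 0.3122 0.0104] yaw 174.3 tilt(-x low +) 18.4 err px 0.9
fit xyz mm [560.4 312.7   7.6] yaw 175.3 tilt 16.6 score 0.917
fit xyz mm [560.5 312.8   0. ] yaw 175.2 tilt 0.0 score 0.826
[0.5127177  0.31765883 0.08766187]
fit xyz mm [560.8 312.5   0. ] yaw 175.5 tilt 0.0 score 0.932
fit xyz mm [560.5 312.6  -2.5] yaw 175.6 tilt 2.6 score 0.943
```

It fell back and rests flat at eye (0.5606, 0.3126), having swung only in free fall. Loosening is too abrupt, so I will regrasp and tilt the bracket by catching its rim under a stud head and lifting.

Request:
step_arm(
  targets=[
    [-0.01, 0.0005, 0, 0],
    [-0.01, 0.0005, 0, -0.9],
    [-0.0029, 0.0005, 0, 0],
    [0, 0, 0, 0],
    [0, 0, 0.015, 0],
    [0, 0, 0.02, 0],
    [0, 0, 0.015, 0],
    [0, 0, 0, 0],
    [0, 0, 0, 0],
  ],
  hand=0,
)

```text
time: 18.1
tool_pos: [0.4889, 0.3179, 0.0368]
tcp_rot: [0.999, -0.041, -0.001, 0.0]
wrist_force: [-0.6, 0.4, -0.3]
finger_gap: 0.0853
finger_force: 0.0
```

Request:
step_arm(
  targets=[
    [0, 0, 0, 0],
    [0, 0, 0, 0],
    [0, 0, 0, 0],
    [0, 0, 0, 0],
    [0, 0, 0, 0],
    [0, 0, 0, 0],
    [0, 0, 0, 0],
    [0, 0, 0, 0],
  ],
  hand=1,
  force=40,
)

```text
time: 18.77
tool_pos: [0.4901, 0.3187, 0.0386]
tcp_rot: [0.999, -0.042, 0.001, -0.001]
wrist_force: [-0.7, -0.1, 5.3]
finger_gap: 0.0548
finger_force: 42.1
```

Request:
step_arm(
  targets=[
    [0, 0, -0.01, 0],
    [0, 0, -0.02, 0],
    [0, 0, -0.02, 0],
    [0, 0, -0.02, 0],
    [0, 0, -0.02, 0],
    [0, 0, 0, 0],
    [0, 0, 0, 0],
  ],
)

```text
time: 19.35
tool_pos: [0.4899, 0.3184, 0.1284]
tcp_rot: [0.999, -0.042, 0.001, -0.001]
wrist_force: [-0.3, 0.0, -3.9]
finger_gap: 0.0544
finger_force: 43.8
```

```bash
python3 -c "
from seg import *
import pickle
w=snap('wrist');pickle.dump(w,open('d11.pkl','wb'))
_,p,y=pose();print(p,np.degrees(y),robot.state()['wrist_force'])
fitb(w,[p[0]+.07,p[1]-.006,p[2]-.04,3.06,0])
fitb(w,[p[0]+.07,p[1]-.006,p[2]-.04,3.06,0],fix=(2,))
"
```

```text
[0.48905782 0.31791323 0.12713249] -4.7610113647328305 [-0.16997993  0.84357029 -3.96216941]
fit xyz mm [559.4 312.4  86.5] yaw 175.5 tilt 1.1 score 0.973
fit xyz mm [559.4 312.4  87.1] yaw 175.5 tilt 1.4 score 0.971
```

Request:
step_arm(
  targets=[
    [-0.0025, 0.01, 0, 0],
    [-0.0025, 0.02, 0, 0],
    [-0.0025, 0.025, 0, 0],
    [-0.0025, 0.025, 0, 0],
    [-0.0025, 0.025, 0, 0],
    [-0.0025, 0.025, 0, 0],
    [-0.0025, 0.025, 0, 0],
    [-0.0025, 0.025, 0, 0],
    [-0.0025, 0.025, 0, 0],
    [-0.0025, 0.025, 0, 0],
    [-0.0025, 0.025, 0, 0],
    [-0.0025, 0.025, 0, 0],
    [-0.0025, 0.025, 0, 0],
    [-0.0025, 0.025, 0, 0],
    [-0.0025, 0.025, 0, 0],
    [-0.0025, 0.025, 0, 0],
    [-0.0025, 0.025, 0, 0],
    [-0.0025, 0.025, 0, 0],
    [-0.0025, 0.02, 0, 0],
    [-0.0025, 0.01, 0, 0],
  ],
)

```text
time: 21.07
tool_pos: [0.3997, -0.1378, 0.1262]
tcp_rot: [0.999, -0.042, -0.001, -0.0]
wrist_force: [-0.1, 0.1, -4.0]
finger_gap: 0.0545
finger_force: 43.9
```

Request:
step_arm(
  targets=[
    [0, 0, 0, -2.6],
    [0, 0, 0, -2.6],
    [0, 0, 0, -2.6],
    [0, 0, 0, -2.5],
    [0, 0, 0, 0],
    [0, 0, 0, 0],
  ],
)

```text
time: 21.57
tool_pos: [0.4005, -0.1357, 0.1266]
tcp_rot: [0.999, 0.048, -0.001, -0.0]
wrist_force: [-0.0, -0.3, -4.0]
finger_gap: 0.0548
finger_force: 43.9
```

```bash
python3 -c "
from seg import *
import pickle
w=snap('wrist');pickle.dump(w,open('d12.pkl','wb'))
go(.4021,-.1365,.0715,5.55)
_,p,y=pose();e=p[:2]+.0705*np.array([np.cos(y),np.sin(y)])
fitb(w,[e[0],e[1],p[2]-.04,y+np.pi,0])
# stud head centre as seen by wrist: circle fit via brightness near prediction
for c in [(.5613,-.121),(.551,-.0165)]:
  print(proj(w,[*c,.044]))
g=cv2.cvtColor(w['image'],cv2.COLOR_RGB2GRAY)
uv=proj(w,[.5613,-.121,.044])[0].astype(int)
print(g[uv[1],uv[0]-60:uv[0]+60:4]); print(g[max(0,uv[1]-60):uv[1]+60:4,uv[0]])
"
```

```text
now [ 0.4007 -0.1358  0.1267] yaw 5.47 shift mm [ 1.3  0.9 55.2] turn -0.08 gap 0.0549 q6 [-0.35  0.31  2.13  0.    0.7   1.12]
fit xyz mm [ 470.  -129.4   85.3] yaw 185.6 tilt 0.0 score 0.397
[[320.04928745 -23.51094771]]
[[165.91686192 -20.15781173]]
[28 30 32 27 27 28 27 30 27 26 29 26 27 29 28 29 26 31 30 31 33 29 30 27
 30 28 25 25 26 28]
[195 195 196 194 201 103 106 102 105 107]
```

Request:
step_arm(
  targets=[
    [0, 0.0005, 0.02, 0],
    [0.001, 0, 0.02, 0],
    [0, 0, 0.01, 0],
    [0, 0, 0.005, 0],
    [0, 0, 0, 0],
    [0, 0, 0, 0],
  ],
)

```text
time: 22.12
tool_pos: [0.4024, -0.1365, 0.0722]
tcp_rot: [0.999, 0.048, -0.0, -0.0]
wrist_force: [0.4, -0.5, -3.2]
finger_gap: 0.0546
finger_force: 43.9
```

Request:
step_arm(
  targets=[
    [0.008, 0, 0, 0],
    [0.01, 0, 0, 0],
    [0.01, 0, 0, 0],
    [0.008, 0, 0, 0],
    [0.006, 0, 0, 0],
    [0, 0, 0, 0],
    [0, 0, 0, 0],
  ],
  force=20,
)

```text
time: 22.7
tool_pos: [0.4445, -0.1323, 0.0722]
tcp_rot: [0.999, 0.049, -0.0, -0.0]
wrist_force: [-1.2, 0.2, -3.7]
finger_gap: 0.0544
finger_force: 43.9
```

```bash
python3 -c "
from seg import *
go(.5613-.118*.9953,-.121-.118*.0967,.0715,5.55)
w=snap('wrist');s=snap('scene');import pickle;pickle.dump((w,s),open('d13.pkl','wb'))
print(proj(w,[.5613,-.121,.044]),proj(w,[.5613-.023,-.121-.002,.044]))
"
```

```text
now [ 0.4445 -0.1323  0.0722] yaw 5.57 shift mm [-0.7  0.   0.7] turn 0.02 gap 0.0544 q6 [-0.31  0.46  2.07 -0.    0.6   1.16]
[[318.99215522  23.56027697]] [[318.58703715  70.20894854]]
```

Request:
step_arm(
  targets=[
    [0, 0, -0.0045, 0],
    [0.0038, 0, -0.007, 0],
    [0.0039, 0, -0.0069, 0],
    [0.0047, 0, -0.0063, 0],
    [0.0048, 0, -0.0063, 0],
    [0, 0, 0, 0],
  ],
)

```text
time: 23.3
tool_pos: [0.463, -0.131, 0.1048]
tcp_rot: [0.999, 0.049, 0.001, 0.0]
wrist_force: [-0.5, -0.1, -5.3]
finger_gap: 0.0547
finger_force: 42.7
```

```bash
cat > segd.py <<'E'
from seg import *
# over the white door: metal (shadowed/grey) vs bright door -> use darkness mask
E
python3 -c "
from seg import *
import pickle
w=snap('wrist');pickle.dump(w,open('d14.pkl','wb'))
st=robot.state();print(st['tool_pos'],st['wrist_torque'],st['wrist_force'])
g=cv2.cvtColor(w['image'],cv2.COLOR_RGB2GRAY)
for v in range(0,240,8): print(v,g[v,200:440:8])
"
```

```text
[ 0.46226182 -0.13094712  0.1040886 ] [-0.24880303  0.15768277 -0.02786138] [-1.17904548e-03 -8.20645902e-01 -5.80514216e+00]
0 [105 105 103 104 106 103 107 103 104 120 235 232 230 233 234 230 232 232
 232 235 230 235 234 233 233 173 166 159 159 161]
8 [103 105 104 100 101 105 103 102 101 103 104 101 225 238 234 233 234 235
 233 234 230 235 234 234 235 163 168 173 176 174]
16 [107 104 104 101 103 103 101 103 102 103 104 101 101 113 223 194 228 232
 232 235 234 237 234 232 238 162 164 165 167 167]
24 [104 103 106 107 102 106 103 102 102 103 101 100  99 104 103  98 103 112
 231 229 236 232 234 234 232 155 156 159 160 158]
32 [104 103 104 101 101 102 100 104 100 104 101 104 103 100  99  92  98  99
 110 237 234 235 235 238 237 170 163 163 163 166]
40 [102 105 104 104  99 104 105 100 103 101 106 105 102  86  85  85  86  83
 110 234 234 236 235 238 237 171 162 155 153 156]
48 [104 102 105 101 102 102 102 101  98 101 101 102  87  84  83  83  84  82
  84 236 239 237 239 235 238 167 167 166 163 161]
56 [106 102 105 105 104 102  97 104 104 106 101  86  87  83  83  84  85  81
  84  93 239 238 2
[... 2120 characters left out ...]
 83  85  86  85
  83  83  83  82  82 237 171 175 179 179 179 180]
200 [103 103 102 234 234 100 102 236  77  79  80  81  83  84  85  83  84  85
  84  84  83  81  82 236 182 182 181 179 179 177]
208 [108 103 231 234 235 239 240 237  84  83  83  83  84  87  86  85  86  85
  86  86  85  83 171 229 174 175 176 176 176 177]
216 [ 93 148 177 173 169 172 170 170  79  80  82  83  83  84  85  85  84  82
  83  82  90 167 167 170 166 166 166 167 166 167]
224 [172 171 168 167 163 161 157 155 132  82  82  85  83  84  85  86  86  85
  84  83 169 168 168 170 168 168 170 169 170 173]
232 [178 175 174 171 170 169 171 169 169  82  82  82  83  84  84  84  85  83
  85  84 160 168 167 171 173 174 174 173 170 170]
```

```bash
python3 -c "
from seg import *
import pickle
w=pickle.load(open('d14.pkl','rb'))
px=[(262,101),(379,98),(277,117),(356,117),(357,181),(278,181)]
p,W=pnp(w,T5,px)
_,q,y=pose();d=(p-q);t=np.array([np.cos(y),np.sin(y)]);print('eye rel tcp',d[:2]@t,d[2])
g=cv2.cvtColor(w['image'],cv2.COLOR_RGB2GRAY)
for c in [280,300,320,340]: print(c,g[94:132:1,c])
print(g[150,255:300],g[150,345:400]); print(g[172:190,300],g[172:190,340])
print('head ctr', at(w,(316.5,69),.044))
"
```

```text
eye pos [ 0.5106 -0.1256  0.0465] yaw -175.4 tilt(-x low +) 7.4 err px 2.9
eye rel tcp 0.04865460942341838 -0.057630070732111745
280 [101 102 104 102 101 102 100  92  81  78  76  76  73  75  77  78  75  77
  78  77  79  76  78  76  75  77  70  68  84 101 103 102 103 101 100 101
 101 103]
300 [ 84  84  83  84  84  85  91  84  77  77  77  76  75  74  76  77  77  77
  79  79  77  79  77  75  77  76  65  69  94 104 104 105 103 105 102 103
 103 106]
320 [ 82  82  81  81  81  81  82  81  82  79  81  81  81  74  77  77  76  76
  78  79  76  77  76  76  76  70  66  71 101 105 107 106 106 105 105 104
 104 103]
340 [ 81  80  80  81  81  82 106 132 138 138 138 139 155 162 164 165 166 167
 168 168 167 163 161 162 161 140 134 172 234 234 232 224 138 102 100 102
 102 103]
[101 103 102 103  97  82  77  78  79  79  79  80  79  78  78  77  78  78
  76  78  79  79  77  81  95 100  98  99  98  99 101 101 101 100  99  99
 100 100 102 101 105 104 106 104 102] [101  99 102 100 103 103 103 106 105 104 104 105 104 103  88  75  76  77
  76  79  79  80  80  81  78  80  78  78  76  77  79  79 102 197 233 237
 238 238 238 239 238 238 236 225 175 168 174 172 173 173 172 173 173 173
 173]
[ 99 101 101 101 101  98  89  81  81  83  83  81  81  82  84  85  83  82] [52 44 44 43 46 59 80 80 82 82 82 80 83 83 86 83 83 83]
head ctr [ 0.56228432 -0.11982291  0.044     ]
```

```bash
cat >> fit.py <<'E'
# edge-line fit: obs = list of (bracket-point pair on line, pixel on line); solve pose from point-to-line residuals
from scipy.optimize import least_squares
from scipy.spatial.transform import Rotation as Rn
def linefit(s,obs,p0):
    def f(p):
        R=Rn.from_euler('ZY',[p[3],-p[4]]).as_matrix();r=[]
        for a,b,px in obs:
            A,B=proj(s,np.array([a,b])@R.T+p[:3]);d=B-A;n=np.array([-d[1],d[0]])/np.linalg.norm(d)
            r.append((np.array(px)-A)@n)
        return r
    q=least_squares(f,p0,x_scale=[.01,.01,.01,.1,.1]); p=q.x
    print('xyz mm',(p[:3]*1000).round(1),'yaw',np.degrees(p[3]).round(1),'tilt',np.degrees(p[4]).round(1),'res px',np.abs(q.fun).max().round(2));return p
h=.005
EF=((-.02,-.028,h),(-.02,.028,h));EN=((.02,-.028,h),(.02,.028,h));EL=((-.02,-.028,h),(.02,-.028,h));ER=((-.02,.028,h),(.02,.028,h))
RF=((-.033,-.04,h),(-.033,.04,h));PL=((-.033,-.04,h),(.067,-.04,h));PR=((-.033,.04,h),(.067,.04,h))
E
python3 -c "
from seg import *
import pickle
w=pickle.load(open('d14.pkl','rb'))
g=cv2.cvtColor(w['image'],cv2.COLOR_RGB2GRAY)
print(g[210,255:275],g[205,370:390],g[110,255:270],g[108,372:390])
o=[(*EF,(285,119.5)),(*EF,(320,119)),(*EF,(340,118.5)),(*EN,(300,178.5)),(*EN,(340,177.5)),(*EL,(278.5,150)),(*ER,(359,150)),(*PL,(259.5,150)),(*PR,(377.5,150)),(*RF,(280,101.5)),(*RF,(300,101.5))]
p=linefit(w,o,[.52,-.1256,.05,-3.06,.15])
_,q,y=pose();d=(p[:3]-q);t=np.array([np.cos(y),np.sin(y)]);print('eye rel tcp',d[:2]@t,d[2])
"
```

```text
[235 236 236 236 219 149  92  81  82  82  82  81  83  83  84  83  84  83
  82  82] [143 169 170 171 169 170 169 168 174 204 231 236 235 235 232 222 193 176
 176 174] [103 102 103 104  98  83  75  75  76  76  78  76  77  76  76] [164 163 163 164 177 233 238 237 237 235 235 235 235 237 238 239 239 240]
xyz mm [ 510.4 -126.2   42.4] yaw -173.1 tilt 16.0 res px 0.98
eye rel tcp 0.04836535402479232 -0.06172818892473586
```

Tilting works: the bracket is at about 18–20° with its rim under the head. I continue along the arc.

Request:
step_arm(
  targets=[
    [0.0055, 0, -0.0055, 0],
    [0.006, 0, -0.0055, 0],
    [0.0062, 0, -0.005, 0],
    [0.0063, 0, -0.0045, 0],
    [0, 0, 0, 0],
    [0, 0, 0, 0],
  ],
)

```text
time: 23.85
tool_pos: [0.4858, -0.1285, 0.124]
tcp_rot: [0.999, 0.049, 0.0, 0.0]
wrist_force: [-0.2, -0.4, -5.5]
finger_gap: 0.0546
finger_force: 41.5
```

```bash
python3 -c "
from seg import *
import pickle
w=snap('wrist');pickle.dump(w,open('d15.pkl','wb'))
st=robot.state();print(st['tool_pos'],st['wrist_force'])
g=cv2.cvtColor(w['image'],cv2.COLOR_RGB2GRAY)
for v in range(70,240,6): print(v,g[v,232:400:8])
"
```

```text
[ 0.4854115  -0.12849421  0.12379671] [ 0.1970327  -1.02426758 -5.17994691]
70 [100 102 103 101 104 101  99 100 102 101  99 104 100 232 235 236 236 235
 237 236 169]
76 [104 103 102 105 103 103 104 101 103  99  90  82  85 218 234 235 236 237
 235 236 172]
82 [103 101 103 104 100 101 101 101 103  83  80  82  82  81 238 237 236 235
 235 240 166]
88 [107 103 101 101 103 103 100 102  86  81  81  82  81  95 186 238 240 238
 236 237 164]
94 [105 105 101  98 102 105  99 103  81  80  82  82  81 138 186 233 235 238
 240 237 173]
100 [100 104 103  98 102 100 101 101  80  81  79  80  81 158 187 234 234 235
 239 238 168]
106 [105 103 103  98  99  98 103 100  80  80  78  82  81 188 188 223 235 238
 236 236 164]
112 [105 103  99 103 107  99 102  99  80  79  78  79  92 189 190 228 107 235
 237 238 161]
118 [102 102 102 101  99 102 102 101  78  79  77  78 144 190 189 105 107 235
 238 237 167]
124 [103  98 104 100 100 102 103  99  77  78  78  78  78  78 191 105 101 237
 235 238 162]
130 [102 102 105 100 103 103 100 102 102  78  78  79  78  79 113 103 103 235
 235 231 160]
136 [100 101 105 102 102  94
[... 909 characters left out ...]
4  78 102  99 102 106  57  42  43  63 104  75 143
 238 181 179]
202 [235 235 235 235  80  72  76  85  82  82  77  72  74  73  73  76 142 145
 231 181 182]
208 [237 237 234 237  78  73  75  74  76  75  74  75  75  76  73  90 146 144
 220 168 178]
214 [228 235 235 234  76  76  74  75  75  74  77  76  76  75  76 146 145 145
 199 177 178]
220 [235 237 233 237  73  73  73  72  74  73  74  73  73  74  73 127 142 142
 166 174 176]
226 [235 235 239 238  76  72  73  74  75  74  73  75  75  76  76  84 144 142
 151 168 170]
232 [208 207 193 192 128  78  76  75  75  77  75  75  76  76  75  75 144 143
 142 163 166]
238 [163 161 158 115  95 117  73  75  75  73  75  75  74  73  76  74 144 143
  97 122 165]
```

```bash
cat > meas.py <<'E'
from seg import *
import pickle,sys
def edges(g,line,lo,hi,ax):  # print transitions (subpixel) along a column/row
    v=(g[lo:hi,line] if ax=='c' else g[line,lo:hi]).astype(int)
    d=np.diff(v); return [(lo+i+.5,int(v[i]),int(v[i+1])) for i in range(len(d)) if abs(d[i])>7]
E
python3 -c "
from meas import *
w=pickle.load(open('d15.pkl','rb'));g=cv2.cvtColor(w['image'],cv2.COLOR_RGB2GRAY)
for c in (278,290,300,335,345): print(c,edges(g,c,128,205,'c'))
for r in (170,185): print(r,edges(g,r,255,390,'r'))
"
```

```text
278 [(135.5, 100, 92), (136.5, 92, 76)]
290 [(135.5, 100, 87), (136.5, 87, 76), (153.5, 71, 81), (154.5, 81, 101), (201.5, 94, 84), (202.5, 84, 75)]
300 [(135.5, 98, 89), (136.5, 89, 78), (153.5, 71, 83), (154.5, 83, 102), (201.5, 96, 81)]
335 [(153.5, 75, 93), (190.5, 101, 91), (191.5, 91, 61), (192.5, 61, 43), (200.5, 48, 60), (201.5, 60, 73)]
345 [(128.5, 131, 113), (135.5, 94, 76), (152.5, 67, 80), (153.5, 80, 102), (195.5, 95, 81), (196.5, 81, 61), (197.5, 61, 48), (200.5, 47, 63), (201.5, 63, 74)]
170 [(263.5, 98, 89), (264.5, 89, 74), (280.5, 74, 82), (281.5, 82, 93), (354.5, 102, 93), (355.5, 93, 76), (371.5, 79, 121), (372.5, 121, 216), (373.5, 216, 237), (381.5, 234, 224), (382.5, 224, 183), (383.5, 183, 164)]
185 [(260.5, 103, 132), (261.5, 132, 153), (262.5, 153, 131), (263.5, 131, 86), (264.5, 86, 74), (280.5, 73, 86), (281.5, 86, 98), (355.5, 105, 132), (356.5, 132, 116), (357.5, 116, 79), (372.5, 74, 107), (373.5, 107, 217), (374.5, 217, 238), (380.5, 238, 228), (381.5, 228, 189), (382.5, 189, 164)]
```

```bash
python3 -c "
from meas import *
w=pickle.load(open('d15.pkl','rb'))
o=[(*RF,(278,136.5)),(*RF,(300,136.2)),(*RF,(345,135.5)),(*EN,(290,202)),(*EN,(300,201.7)),(*EN,(335,201.3)),(*EN,(345,201.2)),(*EL,(281.3,170)),(*EL,(281.4,185)),(*ER,(355.6,170)),(*PL,(264.2,170)),(*PL,(264.2,185)),(*PR,(372.5,170)),(*PR,(373.3,185))]
_,q,y=pose();t=np.array([np.cos(y),np.sin(y)])
for o2 in (o,o+[(*EF,(290,152.5)),(*EF,(335,152.5))]):
  p=linefit(w,o2,[.52,-.1256,.06,-3.06,.5]);d=(p[:3]-q);print('eye rel tcp',d[:2]@t,d[:2]@[t[1],-t[0]],d[2])
for th in (28,32,36,40):
  c,s=np.cos(np.radians(th)),np.sin(np.radians(th)); print(th,71*c-53*s,-71*s-53*c+12.5)
"
```

```text
xyz mm [ 510.6 -125.8   50.2] yaw -173.5 tilt 32.6 res px 0.84
eye rel tcp 0.025348165140010773 -0.0002667782134610248 -0.07363193070363906
xyz mm [ 510.4 -125.8   50.1] yaw -173.7 tilt 33.2 res px 1.27
eye rel tcp 0.02510064050601473 -0.0002636007079004029 -0.07369033692715252
28 37.807286265331605 -67.62870337932138
32 32.125693822746385 -70.07081685684813
36 26.28758822912019 -72.11065361463781
40 20.32141214806086 -73.73827577305012
```

Tilt is now about 33° and the rim is clear. I firm the grip, back off, rise over the head, and stop to check before lowering.

Request:
step_arm(
  targets=[
    [-0.005, 0, 0, 0],
    [-0.008, 0, 0, 0],
    [-0.004, 0, -0.01, 0],
    [0, 0, -0.015, 0],
    [0, -0.0005, -0.012, 0],
    [0.01, -0.0005, 0, 0],
    [0.015, 0, 0, 0],
    [0.015, 0, 0, 0],
    [0.015, 0, 0, 0],
    [0.015, 0, 0, 0],
    [0.009, 0, 0, 0],
    [0, 0, 0, 0],
    [0, 0, 0, 0],
    [0, 0, 0, 0],
  ],
  force=80,
)

```text
time: 25.07
tool_pos: [0.5458, -0.1214, 0.1603]
tcp_rot: [0.999, 0.048, -0.001, -0.0]
wrist_force: [0.5, 0.5, -4.6]
finger_gap: 0.0536
finger_force: 84.9
```

```bash
python3 -c "
from meas import *
w=snap('wrist');pickle.dump(w,open('d16.pkl','wb'));g=cv2.cvtColor(w['image'],cv2.COLOR_RGB2GRAY)
st=robot.state();print(st['tool_pos'],st['wrist_force'],st['finger_force'])
for c in (278,290,300,335,345): print(c,edges(g,c,90,230,'c'))
for r in (150,170,185): print(r,edges(g,r,240,400,'r'))
"
```

```text
[ 0.5457771  -0.12143545  0.16041715] [ 1.02060067 -0.39125713 -3.58438816] 84.89244103431702
278 [(132.5, 100, 83)]
290 [(132.5, 99, 78), (150.5, 71, 86), (151.5, 86, 99), (188.5, 102, 111), (189.5, 111, 170), (190.5, 170, 229), (198.5, 227, 185), (199.5, 185, 97), (200.5, 97, 73)]
300 [(132.5, 93, 77), (149.5, 67, 76), (150.5, 76, 94), (151.5, 94, 103), (188.5, 78, 92), (189.5, 92, 143), (190.5, 143, 213), (191.5, 213, 232), (197.5, 234, 226), (198.5, 226, 184), (199.5, 184, 94), (200.5, 94, 74)]
335 [(106.5, 233, 209), (107.5, 209, 135), (108.5, 135, 104), (131.5, 95, 82), (149.5, 69, 82), (150.5, 82, 98), (155.5, 99, 88), (156.5, 88, 75)]
345 [(99.5, 229, 174), (100.5, 174, 120), (131.5, 99, 77), (149.5, 72, 90), (150.5, 90, 103), (164.5, 110, 121), (171.5, 86, 78), (184.5, 83, 95), (185.5, 95, 110), (186.5, 110, 142), (187.5, 142, 188), (188.5, 188, 218), (189.5, 218, 230), (197.5, 236, 218), (198.5, 218, 109), (199.5, 109, 75)]
150 [(263.5, 103, 93), (264.5, 93, 80), (346.5, 89, 99), (347.5, 99, 155), (348.5, 155, 183), (353.5, 181, 159), (354.5, 159, 109), (355.5, 109, 77), (370.5, 79, 131), (371.5, 131, 223), (372.5, 223, 238), (376.5, 233, 215), (377.5, 215, 181), (378.5, 181, 166)]
170 [(263.5, 94, 83), (264.5, 83, 73), (280.5, 74, 84), (281.5, 84, 99), (297.5, 100, 90), (298.5, 90, 79), (344.5, 75, 93), (345.5, 93, 174), (346.5, 174, 227), (347.5, 227, 237), (354.5, 235, 224), (355.5, 224, 162), (356.5, 162, 88), (357.5, 88, 75), (371.5, 75, 93), (372.5, 93, 179), (373.5, 179, 226), (375.5, 232, 214), (376.5, 214, 183), (377.5, 183, 168)]
185 [(262.5, 100, 88), (263.5, 88, 75), (279.5, 72, 80), (280.5, 80, 94), (281.5, 94, 102), (297.5, 96, 87), (298.5, 87, 77), (344.5, 75, 95), (345.5, 95, 184), (346.5, 184, 230), (355.5, 233, 217), (356.5, 217, 151), (357.5, 151, 82), (358.5, 82, 73), (372.5, 72, 87), (373.5, 87, 152), (374.5, 152, 206), (375.5, 206, 190), (376.5, 190, 161)]
```

```bash
python3 -c "
from meas import *
w=pickle.load(open('d16.pkl','rb'));g=cv2.cvtColor(w['image'],cv2.COLOR_RGB2GRAY)
for c in (312,321,330): print(c,edges(g,c,148,206,'c'))
for r in (160,178): print(r,edges(g,r,282,356,'r'))
o=[(*RF,(278,132.5)),(*RF,(300,132.3)),(*RF,(345,131.5)),(*EN,(290,199.8)),(*EN,(300,199.6)),(*EN,(345,198.8)),(*EL,(281.3,170)),(*EL,(280.8,185)),(*ER,(356.2,170)),(*ER,(354.8,150)),(*ER,(357,185)),(*PL,(264.2,150)),(*PL,(264,170)),(*PL,(263.4,185)),(*PR,(371.3,150)),(*PR,(372.4,170)),(*EF,(290,149.5)),(*EF,(335,148.8))]
_,q,y=pose();t=np.array([np.cos(y),np.sin(y)])
p=linefit(w,o,[.57,-.12,.09,-3.06,.5]);d=(p[:3]-q);print('eye rel tcp',d[:2]@t,d[:2]@[t[1],-t[0]],d[2])
np.save('p16.npy',p)
"
```

```text
312 [(149.5, 67, 75), (150.5, 75, 94), (153.5, 101, 93), (154.5, 93, 79)]
321 [(149.5, 69, 78), (150.5, 78, 103), (151.5, 103, 95), (152.5, 95, 76)]
330 [(149.5, 70, 83), (150.5, 83, 101), (153.5, 94, 79)]
160 [(303.5, 100, 90), (304.5, 90, 79), (340.5, 83, 93), (341.5, 93, 101), (345.5, 97, 117), (346.5, 117, 202), (347.5, 202, 232), (354.5, 232, 190)]
178 [(296.5, 99, 87), (297.5, 87, 76), (345.5, 76, 86), (346.5, 86, 147), (347.5, 147, 219), (348.5, 219, 235)]
xyz mm [ 572.6 -118.2   86.7] yaw -173.4 tilt 29.8 res px 1.11
eye rel tcp 0.02701643106448792 -0.0006313289151499867 -0.07366734992874414
```

```bash
python3 -c "
from meas import *
w=pickle.load(open('d16.pkl','rb'));p=np.load('p16.npy')
st=at(w,(321.7,176.5),.044)[:2];print('stud',st)
from scipy.optimize import least_squares
a=np.linspace(0,6.28,60)
def f(x):
  uv=proj(w,np.c_[x[0]+.023*np.cos(a),x[1]+.023*np.sin(a),0*a+.044]);return [uv[:,1].min()-152.3,uv[:,0].min()-297,uv[:,0].max()-346]
r=least_squares(f,st);st=r.x;print('stud',st,r.fun)
d=np.array([-.9953,-.0967]);n=np.array([.0967,-.9953]);e=p[:2]-st;print('O door-x,y,z mm',e@d*1e3,e@n*1e3,(p[2]-.016)*1e3)
"
```

```text
stud [ 0.56332002 -0.1219026 ]
stud [ 0.56203806 -0.12184757] [ 0.04135712 -0.90278753  0.9051293 ]
O door-x,y,z mm -10.871532448251813 -2.6075818311838503 70.74979859553429
```

Request:
step_arm(
  targets=[
    [0, 0.002, 0.01, 0],
    [0, 0, 0.015, 0],
    [0, 0, 0.012, 0],
    [0, 0, 0.006, 0],
    [0, 0, 0.0035, 0],
    [0, 0, 0, 0],
    [0, 0, 0, 0],
    [0, 0, 0, 0],
  ],
)

```text
time: 25.78
tool_pos: [0.5475, -0.1236, 0.1147]
tcp_rot: [0.999, 0.048, 0.0, 0.0]
wrist_force: [-0.9, -0.8, -3.5]
finger_gap: 0.0535
finger_force: 84.9
```

Request:
step_arm(
  targets=[
    [-0.004, 0, 0, 0],
    [-0.004, 0, 0, 0],
    [-0.004, 0, 0, 0],
    [-0.003, 0, 0, 0],
    [-0.002, 0, 0, 0],
    [0, 0, 0, 0],
    [0, 0, 0, 0],
  ],
)

```text
time: 26.37
tool_pos: [0.5301, -0.1252, 0.1143]
tcp_rot: [0.999, 0.048, 0.0, 0.0]
wrist_force: [0.3, 0.2, -2.8]
finger_gap: 0.0534
finger_force: 84.9
```

Request:
step_arm(
  targets=[
    [-0.002, 0, 0, 0],
    [-0.002, 0, 0, 0],
    [-0.001, 0, 0, 0],
    [0, 0, 0, 0],
    [0, 0, 0, 0],
    [0, 0, 0, 0],
  ],
)

```text
time: 26.87
tool_pos: [0.5253, -0.1256, 0.1142]
tcp_rot: [0.999, 0.048, 0.0, 0.0]
wrist_force: [-0.5, -0.3, -3.3]
finger_gap: 0.0538
finger_force: 84.9
```

```bash
python3 -c "
from meas import *
w=snap('wrist');pickle.dump(w,open('d17.pkl','wb'));g=cv2.cvtColor(w['image'],cv2.COLOR_RGB2GRAY)
for c in (278,290,300,321,335,345): print(c,edges(g,c,90,230,'c'))
for r in (150,170): print(r,edges(g,r,255,400,'r'))
"
```

```text
278 [(132.5, 99, 78)]
290 [(132.5, 98, 78), (150.5, 71, 80), (151.5, 80, 91), (198.5, 96, 87), (199.5, 87, 76)]
300 [(131.5, 101, 92), (132.5, 92, 77), (186.5, 85, 98), (198.5, 101, 91), (199.5, 91, 77)]
321 [(130.5, 101, 92), (131.5, 92, 77), (193.5, 81, 97), (198.5, 99, 83), (199.5, 83, 75)]
335 [(118.5, 230, 212), (120.5, 205, 196), (121.5, 196, 117), (122.5, 117, 99), (131.5, 96, 83), (189.5, 82, 96), (198.5, 92, 76)]
345 [(122.5, 233, 137), (123.5, 137, 107), (131.5, 101, 79), (179.5, 79, 88), (198.5, 98, 78)]
150 [(264.5, 93, 79), (354.5, 81, 71), (369.5, 73, 81), (370.5, 81, 129), (371.5, 129, 221), (372.5, 221, 237), (384.5, 234, 225), (385.5, 225, 183), (386.5, 183, 160)]
170 [(263.5, 95, 82), (264.5, 82, 74), (280.5, 73, 87), (281.5, 87, 101), (289.5, 94, 80), (349.5, 80, 96), (355.5, 99, 83), (356.5, 83, 73), (371.5, 75, 94), (372.5, 94, 181), (373.5, 181, 227), (374.5, 227, 235), (383.5, 232, 211), (384.5, 211, 174), (385.5, 174, 160)]
```

The wrist view shows the head fully inside the eye, with the far rim beneath it. Now I lower until the rim touches, then lay the bracket down along the arc.

Request:
step_arm(
  targets=[
    [-0.001, 0, 0.002, 0],
    [0, 0, 0.003, 0],
    [0, 0, 0.003, 0],
    [0, 0, 0.001, 0],
    [0, 0, 0, 0],
  ],
  force=20,
)

```text
time: 27.33
tool_pos: [0.5238, -0.1256, 0.1047]
tcp_rot: [0.999, 0.048, -0.0, -0.0]
wrist_force: [-0.9, -0.2, -3.1]
finger_gap: 0.0532
finger_force: 84.9
```

Request:
step_arm(
  targets=[
    [-0.002, 0, 0.003, 0],
    [-0.003, 0, 0.003, 0],
    [-0.003, 0, 0.003, 0],
    [-0.003, 0, 0.003, 0],
    [0, 0, 0, 0],
  ],
)

```text
time: 27.75
tool_pos: [0.5115, -0.127, 0.0941]
tcp_rot: [0.999, 0.048, -0.001, 0.0]
wrist_force: [-9.7, -0.3, 19.1]
finger_gap: 0.0536
finger_force: 87.8
```

```bash
python3 -c "
from meas import *
w=snap('wrist');pickle.dump(w,open('d18.pkl','wb'));g=cv2.cvtColor(w['image'],cv2.COLOR_RGB2GRAY)
print(robot.state()['wrist_force'],pose()[1])
for c in (270,290,300,321,335,345): print(c,edges(g,c,60,230,'c'))
for r in (130,150,170): print(r,edges(g,r,245,400,'r'))
"
```

```text
[-9.12341681  0.3182014  19.24501559] [ 0.51185429 -0.12701927  0.09437066]
270 [(114.5, 104, 95), (115.5, 95, 80), (224.5, 81, 112), (225.5, 112, 152), (227.5, 148, 133)]
290 [(114.5, 103, 91), (115.5, 91, 78), (164.5, 83, 91), (187.5, 97, 85), (188.5, 85, 77)]
300 [(114.5, 102, 87), (115.5, 87, 77), (174.5, 79, 89), (175.5, 89, 100), (187.5, 99, 85), (188.5, 85, 76)]
321 [(110.5, 98, 82), (180.5, 77, 87), (181.5, 87, 99), (187.5, 98, 79)]
335 [(94.5, 99, 112), (95.5, 112, 178), (96.5, 178, 204), (97.5, 204, 222), (106.5, 226, 208), (107.5, 208, 148), (108.5, 148, 124), (110.5, 120, 106), (113.5, 101, 92), (114.5, 92, 80), (177.5, 82, 97), (187.5, 90, 79)]
345 [(60.5, 212, 228), (111.5, 232, 159), (112.5, 159, 123), (113.5, 123, 137), (114.5, 137, 153), (119.5, 150, 137), (120.5, 137, 152), (121.5, 152, 175), (122.5, 175, 185), (134.5, 190, 179), (135.5, 179, 108), (137.5, 109, 153), (139.5, 147, 89), (140.5, 89, 77), (170.5, 89, 99), (186.5, 100, 88), (187.5, 88, 79)]
130 [(261.5, 94, 83), (262.5, 83, 75), (335.5, 76, 90), (336.5, 90, 156), (337.5, 156, 188), (349.5, 192, 182), (350.5, 182, 164), (351.5, 164, 153), (361.5, 151, 117), (362.5, 117, 92), (364.5, 87, 79), (373.5, 75, 86), (374.5, 86, 97), (375.5, 97, 125), (376.5, 125, 221), (377.5, 221, 235), (391.5, 234, 220), (392.5, 220, 171)]
150 [(260.5, 105, 97), (261.5, 97, 81), (279.5, 78, 90), (280.5, 90, 99), (284.5, 97, 85), (353.5, 79, 90), (354.5, 90, 101), (356.5, 104, 92), (357.5, 92, 77), (374.5, 79, 94), (375.5, 94, 152), (376.5, 152, 226), (377.5, 226, 236), (390.5, 232, 224), (391.5, 224, 186), (392.5, 186, 169)]
170 [(260.5, 101, 92), (261.5, 92, 76), (279.5, 82, 96), (293.5, 96, 88), (294.5, 88, 79), (344.5, 80, 89), (345.5, 89, 100), (357.5, 102, 85), (358.5, 85, 72), (374.5, 75, 88), (375.5, 88, 161), (376.5, 161, 226), (377.5, 226, 237), (388.5, 236, 228), (389.5, 228, 194), (390.5, 194, 167)]
```

Request:
step_arm(
  targets=[
    [0, 0, 0, 0],
    [0, 0, 0, 0],
  ],
  hand=0.36,
  force=20,
)

```text
time: 27.97
tool_pos: [0.5119, -0.1269, 0.0941]
tcp_rot: [0.999, 0.048, -0.001, -0.0]
wrist_force: [-8.7, -1.7, 10.2]
finger_gap: 0.0548
finger_force: 40.8
```

Request:
step_arm(
  targets=[
    [-0.003, 0, 0.003, 0],
    [-0.003, 0, 0.004, 0],
    [-0.003, 0, 0.004, 0],
    [0, 0, 0, 0],
  ],
)

```text
time: 28.3
tool_pos: [0.5027, -0.1277, 0.082]
tcp_rot: [0.999, 0.048, -0.001, -0.0]
wrist_force: [-4.8, -1.0, 4.4]
finger_gap: 0.0547
finger_force: 40.9
```

Request:
step_arm(
  targets=[
    [-0.003, 0, 0.004, 0],
    [-0.003, 0, 0.004, 0],
    [-0.003, 0, 0.004, 0],
    [-0.002, 0, 0.004, 0],
    [-0.002, 0, 0.004, 0],
    [-0.001, 0, 0.004, 0],
    [0, 0, 0, 0],
    [0, 0, 0, 0],
  ],
)

```text
time: 28.97
tool_pos: [0.4903, -0.129, 0.0579]
tcp_rot: [0.999, 0.048, -0.0, -0.0]
wrist_force: [-2.5, -0.3, 0.3]
finger_gap: 0.0548
finger_force: 40.6
```

```bash
python3 -c "
from meas import *
w=snap('wrist');pickle.dump(w,open('d19.pkl','wb'));g=cv2.cvtColor(w['image'],cv2.COLOR_RGB2GRAY)
print(robot.state()['wrist_force'],pose()[1])
for c in (270,290,300,321,345): print(c,edges(g,c,20,230,'c'))
for r in (100,150): print(r,edges(g,r,245,400,'r'))
"
```

```text
[-2.45332508 -0.03004257  1.3936399 ] [ 0.49044753 -0.12898203  0.05807295]
270 [(65.5, 96, 84), (224.5, 83, 127), (225.5, 127, 183)]
290 [(65.5, 94, 86), (145.5, 84, 93), (156.5, 98, 90), (157.5, 90, 75)]
300 [(151.5, 78, 86), (152.5, 86, 96), (156.5, 98, 83), (157.5, 83, 74)]
321 [(64.5, 101, 85)]
345 [(64.5, 97, 86), (148.5, 81, 93), (156.5, 93, 74)]
100 [(249.5, 99, 87), (250.5, 87, 78), (271.5, 76, 92), (272.5, 92, 101), (276.5, 96, 86), (360.5, 80, 90), (361.5, 90, 131), (362.5, 131, 121), (363.5, 121, 100), (365.5, 93, 167), (366.5, 167, 184), (385.5, 189, 209), (386.5, 209, 232)]
150 [(253.5, 93, 78), (273.5, 72, 84), (274.5, 84, 97), (295.5, 100, 89), (296.5, 89, 80), (352.5, 103, 120), (353.5, 120, 198), (354.5, 198, 225), (355.5, 225, 234), (362.5, 227, 174), (363.5, 174, 114), (364.5, 114, 162), (365.5, 162, 186), (372.5, 195, 186), (378.5, 186, 173), (379.5, 173, 118), (380.5, 118, 80), (383.5, 78, 86), (384.5, 86, 100), (393.5, 101, 128), (394.5, 128, 222), (395.5, 222, 232)]
```

Request:
step_arm(
  targets=[
    [0, 0, 0.0015, 0],
    [0, 0, 0, 0],
  ],
  hand=0.345,
)

```text
time: 29.18
tool_pos: [0.4908, -0.129, 0.0566]
tcp_rot: [0.999, 0.048, 0.0, 0.0]
wrist_force: [0.2, 0.0, -3.5]
finger_gap: 0.0557
finger_force: 2.4
```

Request:
step_arm(
  targets=[
    [0, 0, 0, 0],
    [0, 0, 0, 0],
    [0, 0, 0, 0],
    [0, 0, 0, 0],
    [0, 0, -0.01, 0],
    [0, 0, -0.02, 0],
    [0, 0, -0.03, 0],
    [0, 0, -0.03, 0],
    [0, 0, 0, 0],
    [0, 0, 0, 0],
  ],
  hand=0,
)

```text
time: 30.02
tool_pos: [0.4917, -0.1294, 0.1491]
tcp_rot: [0.999, 0.048, 0.002, 0.001]
wrist_force: [-0.8, 0.2, -0.6]
finger_gap: 0.0855
finger_force: 0.0
```

```bash
python3 -c "
from meas import *
w=snap('wrist');t=snap('top');pickle.dump((w,t),open('d20.pkl','wb'));g=cv2.cvtColor(w['image'],cv2.COLOR_RGB2GRAY)
d0=pickle.load(open('d0.pkl','rb'))['top']
print(robot.state()['wrist_force'],pose()[1])
for c in (290,300,321,335): print(c,edges(g,c,20,230,'c'))
for r in (100,130): print(r,edges(g,r,245,400,'r'))
print('head',proj(w,[.562,-.1218,.044]))
b=[.4325,.3101,0,3.0469,0]
fitb(d0,b,fix=(2,4));fitb(t,b,fix=(2,4))
"
```

```text
[-0.61542152  0.30335606  0.19742929] [ 0.49002429 -0.12891811  0.14686464]
290 [(84.5, 85, 74), (99.5, 71, 82), (100.5, 82, 90), (144.5, 88, 72), (150.5, 70, 106), (151.5, 106, 164), (176.5, 171, 155), (177.5, 155, 91), (178.5, 91, 69), (211.5, 67, 110), (212.5, 110, 165), (220.5, 170, 180), (221.5, 180, 205), (222.5, 205, 221), (227.5, 218, 194), (228.5, 194, 141)]
300 [(84.5, 83, 75), (137.5, 78, 86), (144.5, 89, 69), (146.5, 70, 82), (147.5, 82, 109), (148.5, 109, 162), (149.5, 162, 170), (176.5, 175, 157), (177.5, 157, 93), (178.5, 93, 75), (206.5, 55, 43), (208.5, 37, 45), (209.5, 45, 59), (210.5, 59, 75), (211.5, 75, 122), (212.5, 122, 170), (220.5, 174, 184), (221.5, 184, 208), (222.5, 208, 221), (227.5, 222, 204), (228.5, 204, 159)]
321 [(20.5, 169, 105), (21.5, 105, 93), (148.5, 72, 109), (149.5, 109, 171), (176.5, 181, 162), (177.5, 162, 92), (178.5, 92, 69), (210.5, 64, 87), (211.5, 87, 140), (212.5, 140, 177), (220.5, 179, 164), (221.5, 164, 119), (222.5, 119, 146), (223.5, 146, 210), (224.5, 210, 223), (227.5, 220, 198), (228.5, 198, 150)]
335 [(81.5, 222, 212), (82.5, 
[... 460 characters left out ...]
 76, 84), (324.5, 73, 85), (325.5, 85, 141), (326.5, 141, 170), (341.5, 171, 184), (342.5, 184, 203), (348.5, 210, 164), (349.5, 164, 153), (350.5, 153, 162), (361.5, 168, 180), (362.5, 180, 217), (363.5, 217, 226), (377.5, 225, 211), (378.5, 211, 152)]
130 [(274.5, 83, 71), (287.5, 69, 79), (288.5, 79, 89), (294.5, 83, 74), (342.5, 73, 82), (343.5, 82, 92), (347.5, 94, 84), (348.5, 84, 75), (361.5, 71, 82), (362.5, 82, 90), (367.5, 92, 111), (368.5, 111, 194), (369.5, 194, 218), (376.5, 228, 214), (377.5, 214, 168), (378.5, 168, 146)]
head [[317.93224179 116.14649485]]
fit xyz mm [432.8 310.4   0. ] yaw 175.0 tilt 0.0 score 0.552
fit xyz mm [432.8 310.4   0. ] yaw 175.0 tilt 0.0 score 0.552
```

```bash
python3 -c "
from meas import *
w,t=pickle.load(open('d20.pkl','rb'))
o=[(*RF,(290,84.5)),(*RF,(300,84.3)),(*EN,(290,144.5)),(*EN,(300,144.5)),(*EN,(335,143.7)),(*EL,(287.7,100)),(*EL,(288,130)),(*ER,(348.3,130)),(*ER,(348.8,100)),(*PL,(273.3,100)),(*PL,(274,130)),(*PR,(362.2,130)),(*EF,(290,99.3))]
p=linefit(w,o,[.56,-.122,.016,-3.05,0])
st=np.array([.562,-.1218]);d=np.array([-.9953,-.0967]);n=np.array([.0967,-.9953]);e=p[:2]-st;print(e@d,e@n)
b=np.array([np.cos(3.05),np.sin(3.05)]);f=np.array([.4326,.3102])+.071*b;print(f)
go(f[0],f[1],.147,-5.3)
"
```

```text
xyz mm [ 556.7 -122.4   13.3] yaw -174.0 tilt 6.7 res px 0.82
0.005375533191372949 8.346780405780451e-05
[0.36189761 0.31669399]
now [ 0.49   -0.1289  0.1469] yaw 5.54 shift mm [-8.450e+01 -4.559e+02 -1.000e-01] turn 10.84 gap 0.0852 q6 [-0.28  0.37  1.95  0.    0.82  1.19]
```

```bash
python3 -c "
from meas import *
w,t=pickle.load(open('d20.pkl','rb'))
for p in ([.5567,-.1224,.016,np.radians(-174),0],[.5567,-.1224,.0133,np.radians(-174),np.radians(6.7)]):
  R=Rn.from_euler('ZY',[p[3],-p[4]]).as_matrix()
  pr=lambda q:proj(w,np.array(q)@R.T+p[:3]).round(1).tolist()
  print(pr([(-.033,-.02,.005),(-.02,-.02,.005),(.02,-.02,.005),(.067,0,.005),(.067,0,.06),(.075,0,.06)]),pr([(0,-.028,.005),(0,.028,.005),(.067,-.028,.06),(.067,.028,.06)]))
g=cv2.cvtColor(w['image'],cv2.COLOR_RGB2GRAY)
for r in (195,205,217): print(r,edges(g,r,245,400,'r'))
"
```

```text
[[294.9, 83.9], [295.3, 99.4], [296.6, 145.0], [318.8, 194.3], [318.8, 212.2], [318.9, 221.9]] [[287.1, 122.7], [349.2, 122.2], [282.8, 212.5], [354.7, 211.9]]
[[295.5, 84.3], [295.7, 99.3], [296.6, 144.2], [318.8, 194.6], [318.7, 204.8], [318.8, 215.1]] [[287.4, 122.0], [348.9, 121.5], [281.7, 205.1], [355.7, 204.4]]
195 [(276.5, 217, 182), (277.5, 182, 153), (278.5, 153, 166), (286.5, 167, 129), (287.5, 129, 78), (288.5, 78, 68), (347.5, 69, 100), (348.5, 100, 155), (349.5, 155, 181), (359.5, 184, 195), (360.5, 195, 215), (372.5, 228, 220), (373.5, 220, 190), (374.5, 190, 166)]
205 [(285.5, 215, 171), (286.5, 171, 97), (287.5, 97, 63), (350.5, 59, 71), (351.5, 71, 125), (352.5, 125, 198), (353.5, 198, 222), (372.5, 221, 213), (373.5, 213, 182), (374.5, 182, 162)]
217 [(282.5, 222, 211), (283.5, 211, 184), (284.5, 184, 171), (354.5, 189, 213), (355.5, 213, 222), (371.5, 224, 216), (372.5, 216, 179), (373.5, 179, 156)]
```

Bracket A lies flat on stud2: the flange top at v=212 and 221.5 matches the level prediction. Now bracket B.

Request:
step_arm(
  targets=[
    [-0.0042, -0.0128, 0, 0],
    [-0.0042, -0.022, 0, 0],
    [-0.0042, -0.0246, 0, 0],
    [-0.0042, -0.0246, 0, 0],
    [-0.0042, -0.0246, 0, 0],
    [-0.0042, -0.0246, 0, 0],
    [-0.0042, -0.0246, 0, 0],
    [-0.0042, -0.0246, 0, 0],
    [-0.0042, -0.0246, 0, 0],
    [-0.0042, -0.0246, 0, 0],
    [-0.0042, -0.0246, 0, 0],
    [-0.0042, -0.0246, 0, 0],
    [-0.0042, -0.0246, 0, 0],
    [-0.0042, -0.0246, 0, 0],
    [-0.0042, -0.0246, 0, 0],
    [-0.0042, -0.0246, 0, 0],
    [-0.0042, -0.0246, 0, 0],
    [-0.0042, -0.0246, 0, 0],
    [-0.0042, -0.0186, 0, 0],
    [-0.0047, -0.0094, 0, 0],
  ],
)

```text
time: 31.78
tool_pos: [0.3605, 0.3187, 0.1457]
tcp_rot: [0.999, 0.049, -0.001, 0.0]
wrist_force: [0.2, 0.5, -0.5]
finger_gap: 0.0852
finger_force: 0.0
```

Request:
step_arm(
  targets=[
    [0, 0, 0, 3.6],
    [0, 0, 0, 3.6],
    [0, 0, 0, 3.6],
    [0, 0, 0, 0],
    [0, 0, 0, 0],
  ],
)

```text
time: 32.2
tool_pos: [0.3613, 0.3165, 0.1461]
tcp_rot: [0.999, -0.045, -0.001, 0.001]
wrist_force: [0.5, -0.6, 0.2]
finger_gap: 0.0852
finger_force: 0.0
```

```bash
python3 -c "
from meas import *
w=snap('wrist');pickle.dump(w,open('d21.pkl','wb'))
for dx in (0,.01,-.01): p=fitb(w,[.4326+dx,.3102,0,3.05,0],fix=(2,4))
f=p[:2]+.071*np.array([np.cos(p[3]),np.sin(p[3])])
go(f[0],f[1],.0375,np.degrees(p[3])-180)
"
```

```text
fit xyz mm [433.  310.4   0. ] yaw 174.5 tilt 0.0 score 0.909
fit xyz mm [432.9 310.3   0. ] yaw 174.4 tilt 0.0 score 0.909
fit xyz mm [433.  310.4   0. ] yaw 174.5 tilt 0.0 score 0.909
now [0.3615 0.3165 0.1462] yaw -5.15 shift mm [  0.7  -0.7 108.7] turn 0.34 gap 0.0855 q6 [ 0.69  0.34  2.   -0.    0.79  2.36]
```

Request:
step_arm(
  targets=[
    [0.0007, -0.0007, 0.02, 0.3],
    [0, 0, 0.025, 0],
    [0, 0, 0.025, 0],
    [0, 0, 0.02, 0],
    [0, 0, 0.012, 0],
    [0, 0, 0.0065, 0],
    [0, 0, 0, 0],
    [0, 0, 0, 0],
  ],
)

```text
time: 32.92
tool_pos: [0.3629, 0.3176, 0.0383]
tcp_rot: [0.999, -0.048, -0.0, 0.0]
wrist_force: [-0.4, -0.4, 0.4]
finger_gap: 0.0855
finger_force: 0.0
```

Request:
step_arm(
  targets=[
    [0, 0, 0, 0],
    [0, 0, 0, 0],
    [0, 0, 0, 0],
    [0, 0, 0, 0],
    [0, 0, 0, 0],
    [0, 0, 0, 0],
    [0, 0, 0, 0],
    [0, 0, 0, 0],
  ],
  hand=1,
  force=40,
)

```text
time: 33.58
tool_pos: [0.3634, 0.3181, 0.0394]
tcp_rot: [0.999, -0.048, 0.001, -0.001]
wrist_force: [-0.6, -0.9, 7.8]
finger_gap: 0.0549
finger_force: 41.0
```

Request:
step_arm(
  targets=[
    [0, 0, -0.01, 0],
    [0, 0, -0.02, 0],
    [0, 0, -0.02, 0],
    [0, 0, -0.02, 0],
    [0, 0, -0.02, 0],
    [0, 0, 0, 0],
    [0, 0, 0, 0],
  ],
)

```text
time: 34.17
tool_pos: [0.3634, 0.3181, 0.1294]
tcp_rot: [0.999, -0.048, 0.001, -0.001]
wrist_force: [0.2, -0.4, -3.0]
finger_gap: 0.0545
finger_force: 44.0
```

```bash
python3 -c "
from meas import *
w=snap('wrist');pickle.dump(w,open('d22.pkl','wb'))
_,p,y=pose();t=np.array([np.cos(y),np.sin(y)])
e=fitb(w,[p[0]+.07,p[1]-.006,p[2]-.04,y+np.pi,0]);d=e[:3]-p;print(d[:2]@t,d[:2]@[t[1],-t[0]],d[2])
S=np.array([.541,.087])+.160*np.array([-.9953,-.0967]);go(S[0],S[1],.127,5.55)
"
```

```text
fit xyz mm [432.1 310.7  86.7] yaw 174.3 tilt 1.9 score 0.968
0.06980849296956086 0.0001500128906388484 -0.04160882377585655
now [0.3627 0.3176 0.1283] yaw -5.56 shift mm [ 42.8 243.    1.3] turn -11.11 gap 0.0544 q6 [0.69 0.38 2.01 0.   0.75 2.36]
```

Request:
step_arm(
  targets=[
    [0.0035, 0.01, 0, 0],
    [0.0036, 0.02, 0, 0],
    [0.0036, 0.022, 0, 0],
    [0.0036, 0.022, 0, 0],
    [0.0036, 0.022, 0, 0],
    [0.0036, 0.022, 0, 0],
    [0.0036, 0.022, 0, 0],
    [0.0036, 0.022, 0, 0],
    [0.0036, 0.022, 0, 0],
    [0.0036, 0.022, 0, 0],
    [0.0036, 0.022, 0, 0],
    [0.0035, 0.015, 0, 0],
    [0, 0, 0, -2.8],
    [0, 0, 0, -2.8],
    [0, 0, 0, -2.8],
    [0, 0, 0, -2.7],
    [0, 0, 0, 0],
    [0, 0, 0, 0],
  ],
)

```text
time: 35.72
tool_pos: [0.3812, 0.0712, 0.1274]
tcp_rot: [0.999, 0.048, -0.001, 0.0]
wrist_force: [-1.1, -0.7, -3.2]
finger_gap: 0.0544
finger_force: 44.1
```

```bash
python3 -c "
from meas import *
S=np.array([.541,.087])+.160*np.array([-.9953,-.0967]);go(S[0],S[1],.0722,5.55)
"
```

```text
now [0.3812 0.0712 0.1274] yaw 5.45 shift mm [ 0.5 -0.3 55.2] turn -0.1 gap 0.0544 q6 [ 0.15  0.26  2.21 -0.    0.67  1.63]
```

Request:
step_arm(
  targets=[
    [0.0005, 0, 0.02, 0],
    [0, 0, 0.02, 0],
    [0, 0, 0.01, 0],
    [0, 0, 0.005, 0],
    [0, 0, 0, 0],
    [0.008, 0, 0, 0],
    [0.01, 0, 0, 0],
    [0.01, 0, 0, 0],
    [0.009, 0, 0, 0],
    [0.006, 0, 0, 0],
    [0.001, 0, 0, 0],
    [0, 0, 0, 0],
  ],
)

```text
time: 36.72
tool_pos: [0.427, 0.0761, 0.0733]
tcp_rot: [0.999, 0.048, 0.0, -0.0]
wrist_force: [-0.9, 0.6, -4.0]
finger_gap: 0.0546
finger_force: 44.1
```

Request:
step_arm(
  targets=[
    [0, 0, -0.0045, 0],
    [0.0038, 0, -0.007, 0],
    [0.0039, 0, -0.0069, 0],
    [0.0047, 0, -0.0063, 0],
    [0.0048, 0, -0.0063, 0],
    [0.0055, 0, -0.0055, 0],
    [0.006, 0, -0.0055, 0],
    [0.0062, 0, -0.005, 0],
    [0.0063, 0, -0.0045, 0],
    [0, 0, 0, 0],
    [0, 0, 0, 0],
  ],
)

```text
time: 37.63
tool_pos: [0.4675, 0.08, 0.1248]
tcp_rot: [0.999, 0.048, -0.0, 0.0]
wrist_force: [-1.0, -0.7, -5.4]
finger_gap: 0.055
finger_force: 43.9
```

```bash
python3 -c "
from meas import *
w=snap('wrist');pickle.dump(w,open('d23.pkl','wb'));g=cv2.cvtColor(w['image'],cv2.COLOR_RGB2GRAY)
print(robot.state()['wrist_force'],pose()[1])
for c in (270,278,290,300,340,350): print(c,edges(g,c,90,230,'c'))
for r in (165,175,185): print(r,edges(g,r,240,400,'r'))
"
```

```text
[-1.68327781 -1.01159556 -5.1622794 ] [0.46712993 0.07990996 0.12459153]
270 [(137.5, 97, 78)]
278 [(137.5, 95, 76)]
290 [(137.5, 92, 76), (154.5, 64, 73), (155.5, 73, 90), (156.5, 90, 98), (202.5, 92, 77)]
300 [(134.5, 81, 93), (135.5, 93, 101), (137.5, 96, 75), (155.5, 73, 91), (156.5, 91, 99), (194.5, 96, 85), (195.5, 85, 58), (196.5, 58, 42), (201.5, 42, 50), (202.5, 50, 65)]
340 [(91.5, 177, 164), (92.5, 164, 153), (97.5, 155, 168), (98.5, 168, 177), (125.5, 181, 172), (126.5, 172, 93), (127.5, 93, 76), (129.5, 83, 75), (133.5, 75, 85), (137.5, 92, 80), (155.5, 71, 89), (164.5, 96, 104), (165.5, 104, 114), (167.5, 110, 101), (202.5, 98, 86), (203.5, 86, 73)]
350 [(102.5, 221, 213), (104.5, 209, 200), (115.5, 196, 167), (116.5, 167, 151), (117.5, 151, 142), (118.5, 142, 131), (119.5, 131, 115), (120.5, 115, 107), (137.5, 96, 81), (138.5, 81, 71), (155.5, 72, 87), (202.5, 97, 84), (203.5, 84, 74), (207.5, 75, 88), (208.5, 88, 113), (216.5, 117, 107), (217.5, 107, 82)]
165 [(257.5, 78, 87), (266.5, 99, 88), (267.5, 88, 74), (283.5, 70, 82), (284.5, 82, 96), (340.5, 104, 133), (341.5, 133, 154), (344.5, 159, 134), (345.5, 134, 105), (356.5, 97, 84), (357.5, 84, 75), (372.5, 73, 94), (373.5, 94, 177), (374.5, 177, 221), (375.5, 221, 230)]
175 [(257.5, 75, 84), (258.5, 84, 95), (266.5, 89, 76), (283.5, 76, 87), (284.5, 87, 95), (356.5, 98, 86), (357.5, 86, 75), (373.5, 78, 124), (374.5, 124, 215), (375.5, 215, 234)]
185 [(258.5, 78, 90), (264.5, 98, 90), (265.5, 90, 81), (266.5, 81, 72), (282.5, 71, 83), (283.5, 83, 95), (355.5, 103, 147), (356.5, 147, 207), (357.5, 207, 175), (358.5, 175, 95), (359.5, 95, 114), (360.5, 114, 133), (361.5, 133, 115), (362.5, 115, 89), (363.5, 89, 77), (372.5, 79, 114), (374.5, 119, 160), (375.5, 160, 214), (376.5, 214, 229)]
```

Request:
step_arm(
  targets=[
    [-0.005, 0, 0, 0],
    [-0.008, 0, 0, 0],
    [-0.004, 0, -0.01, 0],
    [0, 0, -0.015, 0],
    [0, 0, -0.012, 0],
    [0.01, 0, 0, 0],
    [0.015, 0, 0, 0],
    [0.015, 0, 0, 0],
    [0.015, 0, 0, 0],
    [0.012, 0, 0, 0],
    [0.009, 0, 0, 0],
    [0, 0, 0, 0],
    [0, 0, 0, 0],
    [0, 0, 0, 0],
  ],
)

```text
time: 38.85
tool_pos: [0.5253, 0.0856, 0.1614]
tcp_rot: [0.999, 0.048, -0.001, 0.0]
wrist_force: [0.1, -0.4, -3.2]
finger_gap: 0.0547
finger_force: 44.1
```

```bash
python3 -c "
from meas import *
w=snap('wrist');pickle.dump(w,open('d24.pkl','wb'));g=cv2.cvtColor(w['image'],cv2.COLOR_RGB2GRAY)
print(robot.state()['wrist_force'],pose()[1])
for c in (278,290,300,310,320,330,350): print(c,edges(g,c,120,215,'c'))
for r in (165,175,185): print(r,edges(g,r,240,400,'r'))
"
```

```text
[-0.05998068  0.05687    -3.96241278] [0.52517848 0.08557567 0.16140917]
278 [(132.5, 100, 77)]
290 [(132.5, 96, 77), (150.5, 72, 88), (151.5, 88, 102), (198.5, 100, 92), (199.5, 92, 74)]
300 [(132.5, 94, 76), (150.5, 70, 86), (151.5, 86, 98), (160.5, 98, 90), (191.5, 76, 84), (192.5, 84, 93), (199.5, 90, 77)]
310 [(132.5, 97, 77), (150.5, 72, 86), (151.5, 86, 95), (153.5, 92, 79)]
320 [(132.5, 99, 82), (133.5, 82, 73), (150.5, 68, 77)]
330 [(132.5, 95, 81), (133.5, 81, 73), (150.5, 68, 80), (151.5, 80, 99), (153.5, 97, 84), (154.5, 84, 75)]
350 [(132.5, 99, 82), (133.5, 82, 74), (149.5, 68, 85), (150.5, 85, 152), (151.5, 152, 224), (198.5, 228, 213), (199.5, 213, 123), (200.5, 123, 80)]
165 [(264.5, 65, 80), (266.5, 84, 72), (282.5, 72, 80), (283.5, 80, 96), (297.5, 95, 84), (341.5, 81, 92), (345.5, 100, 116), (346.5, 116, 196), (347.5, 196, 226), (356.5, 230, 214), (357.5, 214, 147), (358.5, 147, 83), (359.5, 83, 72), (373.5, 74, 101), (374.5, 101, 204), (375.5, 204, 228), (398.5, 223, 148)]
175 [(282.5, 73, 87), (283.5, 87, 98), (294.5, 95, 85), (295.5, 85, 75), (344.5, 76, 110), (345.5, 110, 200), (346.5, 200, 230), (357.5, 227, 177), (358.5, 177, 89), (359.5, 89, 73), (373.5, 73, 85), (374.5, 85, 148), (375.5, 148, 218), (376.5, 218, 233)]
185 [(282.5, 76, 90), (283.5, 90, 99), (295.5, 99, 89), (296.5, 89, 77), (343.5, 81, 111), (344.5, 111, 196), (345.5, 196, 228), (357.5, 231, 201), (358.5, 201, 124), (359.5, 124, 83), (360.5, 83, 107), (361.5, 107, 122), (362.5, 122, 110), (363.5, 110, 87), (374.5, 73, 101), (375.5, 101, 199), (376.5, 199, 228)]
```

Nearly identical to the first hover: eye at u 283–358 and head centred at u 320. Same sequence again.

Request:
step_arm(
  targets=[
    [0, 0, 0.01, 0],
    [0, 0, 0.015, 0],
    [0, 0, 0.012, 0],
    [0, 0, 0.006, 0],
    [0, 0, 0.0042, 0],
    [0, 0, 0, 0],
    [0, 0, 0, 0],
    [0, 0, 0, 0],
  ],
)

```text
time: 39.57
tool_pos: [0.5266, 0.0858, 0.115]
tcp_rot: [0.999, 0.048, 0.0, -0.0]
wrist_force: [-0.1, 0.3, -3.0]
finger_gap: 0.0549
finger_force: 44.0
```

Request:
step_arm(
  targets=[
    [-0.004, 0, 0, 0],
    [-0.004, 0, 0, 0],
    [-0.004, 0, 0, 0],
    [-0.003, 0, 0, 0],
    [-0.003, 0, 0, 0],
    [-0.002, 0, 0, 0],
    [-0.002, 0, 0, 0],
    [0, 0, 0, 0],
    [0, 0, 0, 0],
    [0, 0, 0, 0],
  ],
)

```text
time: 40.4
tool_pos: [0.5045, 0.0836, 0.1145]
tcp_rot: [0.999, 0.048, 0.0, -0.0]
wrist_force: [-0.7, 0.3, -2.9]
finger_gap: 0.0541
finger_force: 44.1
```

```bash
python3 -c "
from meas import *
w=snap('wrist');pickle.dump(w,open('d25.pkl','wb'));g=cv2.cvtColor(w['image'],cv2.COLOR_RGB2GRAY)
print(robot.state()['wrist_force'],pose()[1])
for c in (290,300,310,320,330,350): print(c,edges(g,c,120,215,'c'))
for r in (170,): print(r,edges(g,r,240,400,'r'))
"
```

```text
[-0.6039935   0.48774819 -2.42766085] [0.50453214 0.08361487 0.11454991]
290 [(132.5, 97, 75), (150.5, 69, 82), (198.5, 94, 86), (199.5, 86, 72)]
300 [(132.5, 98, 77), (185.5, 78, 87), (186.5, 87, 95), (199.5, 94, 73)]
310 [(132.5, 94, 77), (191.5, 79, 93), (199.5, 92, 76)]
320 [(130.5, 96, 85), (131.5, 85, 76), (192.5, 75, 84), (193.5, 84, 100), (198.5, 101, 93), (199.5, 93, 76)]
330 [(132.5, 95, 82), (191.5, 81, 93), (199.5, 94, 76)]
350 [(120.5, 127, 114), (123.5, 112, 102), (132.5, 97, 82), (150.5, 68, 79), (151.5, 79, 93), (199.5, 93, 77)]
170 [(254.5, 73, 86), (255.5, 86, 96), (265.5, 99, 87), (266.5, 87, 74), (282.5, 71, 82), (283.5, 82, 96), (289.5, 95, 84), (290.5, 84, 75), (349.5, 78, 88), (350.5, 88, 96), (357.5, 96, 81), (358.5, 81, 70), (373.5, 73, 93), (374.5, 93, 180), (375.5, 180, 225)]
```

Request:
step_arm(
  targets=[
    [-0.001, 0, 0.002, 0],
    [0, 0, 0.003, 0],
    [0, 0, 0.003, 0],
    [0, 0, 0.001, 0],
    [0, 0, 0, 0],
  ],
  hand=0.36,
  force=20,
)

```text
time: 40.87
tool_pos: [0.503, 0.0834, 0.105]
tcp_rot: [0.999, 0.048, -0.0, 0.0]
wrist_force: [-0.0, 0.5, -4.8]
finger_gap: 0.055
finger_force: 38.2
```

Request:
step_arm(
  targets=[
    [-0.002, 0, 0.003, 0],
    [-0.003, 0, 0.003, 0],
    [-0.003, 0, 0.003, 0],
    [-0.003, 0, 0.003, 0],
    [-0.003, 0, 0.003, 0],
    [-0.003, 0, 0.004, 0],
    [-0.003, 0, 0.004, 0],
    [0, 0, 0, 0],
  ],
)

```text
time: 41.53
tool_pos: [0.4817, 0.0814, 0.0822]
tcp_rot: [0.999, 0.048, -0.001, 0.0]
wrist_force: [-5.2, -0.7, 4.7]
finger_gap: 0.0544
finger_force: 39.9
```

```bash
python3 -c "
from meas import *
w=snap('wrist');pickle.dump(w,open('d26.pkl','wb'));g=cv2.cvtColor(w['image'],cv2.COLOR_RGB2GRAY)
print(robot.state()['wrist_force'],pose()[1])
for c in (290,300,310,320,330,350): print(c,edges(g,c,80,215,'c'))
"
```

```text
[-4.36324888  0.29401484  4.10858601] [0.48218153 0.08140433 0.0824447 ]
290 [(98.5, 101, 86), (99.5, 86, 77), (155.5, 80, 90), (178.5, 91, 81)]
300 [(98.5, 99, 85), (165.5, 84, 92), (178.5, 92, 82)]
310 [(95.5, 93, 83), (169.5, 80, 95), (178.5, 93, 82)]
320 [(93.5, 97, 86), (170.5, 78, 89), (171.5, 89, 99), (178.5, 96, 84)]
330 [(95.5, 94, 84), (169.5, 82, 96), (178.5, 93, 84)]
350 [(97.5, 228, 217), (98.5, 217, 178), (99.5, 178, 163), (107.5, 162, 152), (108.5, 152, 143), (109.5, 143, 118), (110.5, 118, 98), (116.5, 91, 102), (117.5, 102, 152), (125.5, 162, 183), (142.5, 191, 178), (143.5, 178, 123), (144.5, 123, 153), (146.5, 146, 87), (147.5, 87, 74), (178.5, 96, 85)]
```

Going as before: the head is inside the eye with clearance. I finish the lay-down and release.

Request:
step_arm(
  targets=[
    [-0.003, 0, 0.004, 0],
    [-0.003, 0, 0.004, 0],
    [-0.003, 0, 0.004, 0],
    [-0.002, 0, 0.004, 0],
    [-0.002, 0, 0.004, 0],
    [-0.001, 0, 0.004, 0],
    [0, 0, 0.001, 0],
    [0, 0, 0, 0],
  ],
)

```text
time: 42.25
tool_pos: [0.4694, 0.0802, 0.0571]
tcp_rot: [0.999, 0.048, -0.0, 0.0]
wrist_force: [-3.0, -0.1, 1.6]
finger_gap: 0.0549
finger_force: 39.7
```

Request:
step_arm(
  targets=[
    [0, 0, 0, 0],
    [0, 0, 0, 0],
  ],
  hand=0.345,
)

```text
time: 42.42
tool_pos: [0.4701, 0.0802, 0.0575]
tcp_rot: [0.999, 0.048, 0.0, -0.0]
wrist_force: [0.3, -0.8, -2.1]
finger_gap: 0.0562
finger_force: 1.8
```

Request:
step_arm(
  targets=[
    [0, 0, 0, 0],
    [0, 0, 0, 0],
    [0, 0, 0, 0],
    [0, 0, 0, 0],
    [0, 0, -0.01, 0],
    [0, 0, -0.02, 0],
    [0, 0, -0.03, 0],
    [0, 0, -0.03, 0],
    [0, 0, -0.03, 0],
    [0, 0, -0.03, 0],
    [-0.02, 0, -0.02, 0],
    [-0.03, 0, 0, 0],
    [-0.03, 0, 0, 0],
    [0, 0, 0, 0],
    [0, 0, 0, 0],
  ],
  hand=0,
)

```text
time: 43.67
tool_pos: [0.3887, 0.0724, 0.2284]
tcp_rot: [0.999, 0.048, 0.001, -0.0]
wrist_force: [1.2, -0.5, 0.4]
finger_gap: 0.0852
finger_force: 0.0
```

```bash
python3 -c "
from meas import *
w=snap('wrist');s=snap('scene');t=snap('top');pickle.dump((w,s,t),open('d27.pkl','wb'))
print(pose()[1])
a=cv2.resize(s['image'][165:275,215:365],(600,440),interpolation=cv2.INTER_CUBIC)
b=cv2.resize(w['image'],(200,125))
im=np.zeros((600,800,3),np.uint8);im[:440,:600]=a
im[440:600,:256]=cv2.resize(w['image'],(256,160));im[440:600,260:516]=cv2.resize(t['image'],(256,160))
im[440:600,520:800]=cv2.resize(s['image'][90:250,80:360],(280,160))
cv2.imwrite('pics/fin.png',im[:,:,::-1])
"
```

```text
[0.39101414 0.07261255 0.22811971]
```

View pics/fin.png

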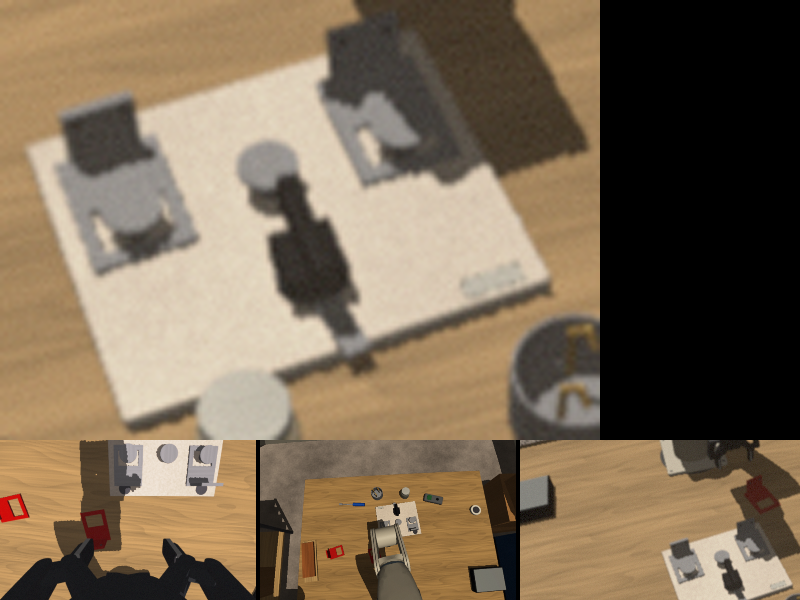

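Both brackets lie flat around their studs, at (130,190) and (385,140). The handle is on the spindle with wing and tongue straight over the latch edge at (345,340).

```bash
python3 -c "
from rig import robot
print(robot.hand_in())"
```

```text
the job is handed in; nothing more can be done
None
```

The job is handed in and, in the last camera check, looked done: both grey brackets (the third was absent) lie flat over the two outer studs, and the handle sits down on the spindle with the tongue straight out over the latch edge. Nothing else was moved, and the pass or fail result was not reported back.

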